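Close the back of a picture frame

ROBOT

A 6-joint arm with a two-finger parallel gripper is mounted at the origin on the work surface. World frame = base frame: x ahead of the robot, y to its left, z up, the work surface at z = 0. Lengths are in m, angles in rad, forces in N, time in s.
With the tool pointing down it reaches from about 0.275 to 0.725 m from the base axis. Payload 15.9 kg.
Tool frame: the origin (TCP) lies at the very end of the fingers, on their centre line; the grasp point (between the pads) lies 19 mm behind it (manip.grasp_offset is the distance from the TCP to the grasp point, in m); z points along the fingers, y is the line along which they close (so a half turn about z gives the same grasp; the last joint's range is limited). The gripper opens to 85 mm and grips with 20 to 120 N. Pads are 22 mm wide; open, the fingers measure 114 mm over their backs; the gripper's body (76 mm by 85 mm) begins 54 mm behind the grasp point. The pads swing forward as they close: fully open they stand 13 mm farther back than shut.
Start: joints at [-1.182, 0.213, -0.034, 1.323, 0, 1.571], TCP at [0.19, -0.463, 0.231] pointing down, gripper open.
Joint ranges: [-2.98, 2.98], [-0.74, 1.72], [-1.14, 1.35], [-2.1, 2.04], [-1.57, 1.44], [-3.14, 3.14]. Speed limits (rad/s): [1.89, 1.89, 2.39, 2.57, 3.14, 3.14].

INTERFACE

Orientations are given as a unit quaternion [x, y, z, w].
In Python, from bench import manip gives the robot as it stands.
- The arm moves only by the tool apply_moves, never from a script. Its argument "motion" is a list that holds one entry, the list of rows, each a list of 6 numbers: the shift along the tool's x, y, z scaled (see below), then the turn, a rotation vector about the tool's x, y, z scaled (see below). In form: [[[tx, ty, tz, wx, wy, wz], ...]]. A call has 1 to 8 rows; each row is the pose to reach, as a shift and turn from the pose commanded when the call began, along the tool's axes at that moment; what a row does not reach only later rows make up. The controller multiplies each number of a shift by 12 cm and each number of a turn by 0.5 rad. A row lasts 1/10 s, in which the tool goes at most 50 mm and 8.59 degrees, less where a joint would pass 70% of its speed; a pose out of reach is approached as far as the arm can. A call with a number of a shift or a turn outside -1 to 1 is refused whole. A call with a gripper value outside its range is refused whole. "fingers" is the opening, from 0 (shut) to 1 (fully open), set as the call begins (left out, the last holds). The fingers move at their own pace and stop on an object; the grip force is fixed at half the most. Time passes only in rows, so rows that repeat a pose let the fingers close. It gives the time, the measured TCP pose, the force, the opening and the grip force at its end, in the units of the state.
- manip.state(): the state, without advancing time (a new reading comes with each control period).
- manip.camera(name): name is "side" or "top"; returns (picture, depth): 400x640x3 uint8, blue, green, red; 400x640 float32, m along the optical axis (not along the pixel's ray), 0 where there is no reading.
- manip.calibration(name): a dict with "fx", "fy", "cx", "cy" (pixels), "rvec" (rotation vector, rad) and "tvec" (3), from world to camera coordinates, as OpenCV has them. Camera axes: x right, y down, z forward; pixel columns grow to the right and rows downward; lengths in m; the calibration is good to about 2 mm. A picture is of the moment at which its call begins. calibration takes no time and is no camera call.
- manip.job_done(): hands the job in; it is judged then, once.
Trained networks look in the newest picture that a camera, given by its name, has taken for a name from the list of things; names that differ only in an ending like _2 or _b are one class to them, and where a whole thing is asked for, a point or a joint stands for the part that bears it (a point fixed in the world has none). Each returns a list of dicts, best first, with "p" (0 to 1); they miss things now and then, are a little off and sometimes report something else, mostly with a low value. They report only what shows in the picture. A call takes as long as a camera call. They do not tell look-alikes from the thing itself.
- manip.boxes_of(camera, name): "point" ([column, row] in pixels, amid what is visible of it).
- manip.landmark_of(camera, name): "point" ([column, row] in pixels: a listed point, or the origin of a listed thing).
The state is a dict: "clock": time; "joint_pos": joint angles; "qd": joint speeds; "tau": joint torques, N m; "tool_pos": TCP position; "ee_rot": TCP orientation; "force": force on the tool from outside, world axes, zero at the start; "moment": the same for the moment, N m; "grip_width": finger opening in m; "finger_force": force on a finger pad.
Only numpy, scipy, OpenCV 4.12 (cv2) and the standard library are available. Lean on these libraries where they do the work, as an engineer would, in place of code of your own. Each camera call takes 0.05 s, during which the arm holds its last target. There are 200 camera calls.

TASK

Swing the magnifier so that it no longer hangs over the picture frame, lay the backing board gently into the back of the frame so that it sits flat on the ledge, batten up, and lock it in by turning both brass turnbuttons straight in over it. A turnbutton that is in the way has to be turned aside first; do not shift or knock over the other things on the table.

Things in the scene. Friction and masses are not known exactly. Their poses are not given: they have to be found in the camera images.
- frame: dark wooden picture frame face down, fixed; 188 (x) x 258 (y) x 24 mm high, rails 30 mm wide on the x sides, 40 mm on the y sides. Opening 128 x 178 mm; in it, 12 mm above the table, a pale ledge 8 mm wide carries the backing board. Origin: centre of its underside, z up.
- board: loose plywood backing board 120 (x) x 170 (y) x 10 mm, 0.2 to 0.4 kg; across its middle a red batten to grip: 90 mm along x, 18 mm wide, from 10 to 34 mm above the underside. Origin: centre of the underside, z up. Fits the frame's opening with 4 mm to spare on each side, either way round; its top then lies 2 mm below the frame's top.
- button_left (a joint): brass turnbutton on the frame's left (+y) rail: flat bar 20 x 8 mm, wing reaching 60 mm from its upright screw (18 mm the other way). Rad: 0 = wing points straight in over the opening, positive anticlockwise from above, +-1.57 = along the rail, range +-1.8. Wing clear of the opening beyond +-1.35. Stays where left.
- button_left_grip (a point): middle of the left turnbutton's pinching fin, 35 mm from the screw, 43.5 mm above the table. The fin stands along the wing: 10 mm thick, 40 mm long, from 32 to 54 mm above the table; x axis along the wing, outwards from the screw
- button_left_pivot (a point): axis of the left turnbutton's screw, at the frame's top face (24 mm above the table), 114 mm to +y of the frame's centre
- button_right (a joint): brass turnbutton on the frame's right (-y) rail: flat bar 20 x 8 mm, wing reaching 60 mm from its upright screw (18 mm the other way). Rad: 0 = wing points straight in over the opening, positive anticlockwise from above, +-1.57 = along the rail, range +-1.8. Wing clear of the opening beyond +-1.35. Stays where left.
- button_right_grip (a point): middle of the right turnbutton's pinching fin, 35 mm from the screw, 43.5 mm above the table. The fin stands along the wing: 10 mm thick, 40 mm long, from 32 to 54 mm above the table; x axis along the wing, outwards from the screw
- button_right_pivot (a point): axis of the right turnbutton's screw, at the frame's top face, 114 mm to -y of the frame's centre
- lamp_arm (a joint): white arm of a bench magnifier, level, 250 mm above the table, on an upright mast (20 mm thick, fixed grey foot 76 mm wide, 18 mm high) behind the frame. Rad: 0 = points roughly at the robot over the frame (foot's -x), positive anticlockwise from above (head goes to -y), range +-1.9. Stays where left.
- lamp_head (a point): centre of the magnifier's round head, a disc 104 mm across and 16 mm thick, 190 mm from the mast, 250 mm above the table (underside at 242 mm)
- lamp_grip (a point): grip point on the black upright handle of the magnifier arm: a rod 16 mm thick standing on the arm 125 mm from the mast, from 256 to 301 mm above the table; this point at 284 mm
- lamp_pivot (a point): axis of the magnifier's mast, 250 mm above the table
- book: bystander: closed blue book 120 x 170 x 30 mm, lying flat; origin at the centre of its underside
- jar: bystander: amber jar with a black lid, 72 mm across, 140 mm tall; origin at the centre of its foot
- tin: bystander: white and blue tin, 80 mm across, 90 mm tall; origin at the centre of its foot
- bottle: bystander: clear bottle with a blue cap, 72 mm across, 190 mm tall; origin at the centre of its foot
- cup: bystander: white cup, 76 mm across, 75 mm tall; origin at the centre of its foot
- brush: bystander: brush 190 mm long lying on the table near its right-hand side
- weight: bystander: dark steel paperweight, 64 mm across, 66 mm tall with its knob; origin at the centre of its foot
Mind the look-alikes: they are no part of the job. Of the things shaped like the board, the plywood one is meant.

How it is judged:
By the outcome, as a careful person would: the job done as asked, in the order asked, and still so for the second after the job is handed in, with the robot touching nothing.
It also fails if it takes over 72 s, if anything falls off the work surface, if the arm or the gripper's body presses on something with over 40 N, if the wrist force passes 120 N, or if a joint passes its speed limit or range.

## Working session

There is one attempt and no reset: what is moved stays moved. The work goes in short steps, Python scripts to look and compute and a tool call to move; the robot and the scene stay as the last step left them, time stands still between calls to the robot, and variables do not carry over. Pictures are saved under pics/ and viewed, at most 10 in all, crops included, and the job is handed in when it is done.

Besides the shell and the picture viewer there is one more tool, called after "Call:" as name(argument=value, ...) on one line, values as JSON. apply_moves: Moves the arm, as the interface text tells. Its arguments: {"type":"object","properties":{"motion":{"type":"array"},"fingers":{"type":"number"}},"required":["motion"]}

```bash
mkdir -p pics
cat > h.py <<'E'
import numpy as np, cv2
from bench import manip
from scipy.spatial.transform import Rotation as R
def cal(c):
    k=manip.calibration(c); K=np.array([[k['fx'],0,k['cx']],[0,k['fy'],k['cy']],[0,0,1]]); M=cv2.Rodrigues(np.array(k['rvec'],float))[0]
    return K,M,np.array(k['tvec'],float).ravel()
def atz(c,p,z):
    K,M,t=cal(c); r=M.T@np.linalg.solve(K,[p[0],p[1],1]); o=-M.T@t
    return o+r*(z-o[2])/r[2]
def cloud(c,d):
    K,M,t=cal(c); v,u=np.indices(d.shape); P=np.stack([(u-K[0,2])/K[0,0]*d,(v-K[1,2])/K[1,1]*d,d],-1)
    return (P-t)@M
def px(c,P):
    K,M,t=cal(c); q=K@(M@np.array(P)+t); return q[:2]/q[2]
E
python3 - <<'E'
from h import *
for c in ('top','side'):
    im,d=manip.camera(c); cv2.imwrite(f'pics/{c}0.png',im); np.save(f'{c}0.npy',d)
    K,M,t=cal(c); print(c,-M.T@t,M[2],K[0,0])
    for n,z in [('frame',0),('board',0),('button_left_grip',.0435),('button_left_pivot',.024),('button_right_grip',.0435),('button_right_pivot',.024),('lamp_head',.25),('lamp_grip',.284),('lamp_pivot',.25),('book',0),('jar',0),('tin',0),('bottle',0),('cup',0),('weight',0),('brush',0)]:
        for q in manip.landmark_of(c,n)[:3]: print(n,np.round(q['p'],2),np.round(q['point']),np.round(atz(c,q['point'],z),3))
print(manip.state())
E
```

```text
top [ 0.41296806 -0.00688673  1.614939  ] [ 0.072623   -0.02713527 -0.99699026] 448.4813379081835
frame 0.78 [315. 214.] [ 0.48  -0.047  0.   ]
frame 0.41 [348. 208.] [ 0.504 -0.168  0.   ]
board 0.74 [396. 214.] [ 0.485 -0.34   0.   ]
board 0.7 [450. 266.] [ 0.301 -0.538  0.   ]
button_left_grip 0.44 [294. 211.] [0.489 0.027 0.044]
button_left_pivot 0.68 [286. 215.] [0.477 0.057 0.024]
button_right_grip 0.62 [350. 217.] [ 0.471 -0.171  0.044]
button_right_pivot 0.75 [349. 206.] [ 0.51  -0.169  0.024]
lamp_head 0.82 [301. 201.] [0.509 0.003 0.25 ]
lamp_head 0.53 [309. 177.] [ 0.585 -0.023  0.25 ]
lamp_grip 0.72 [308. 176.] [ 0.584 -0.018  0.284]
lamp_pivot 0.86 [312. 136.] [ 0.713 -0.028  0.25 ]
book 0.72 [312. 213.] [ 0.484 -0.036  0.   ]
book 0.65 [208. 215.] [0.475 0.334 0.   ]
jar 0.81 [381. 147.] [ 0.73  -0.285  0.   ]
tin 0.73 [218. 267.] [0.29  0.296 0.   ]
bottle 0.83 [223. 137.] [0.758 0.289 0.   ]
bottle 0.62 [385. 274.] [ 0.27  -0.301  0.   ]
cup 0.66 [384. 274.] [ 0.27  -0.296  0.   ]
weight 0.59 [172. 194.] [0.547 0.467 0.   ]
brush 0.79 [436. 189.] [ 0.578 -0.486  0.   
[... 1080 characters left out ...]
7, 'joint_pos': array([-1.18203174e+00,  2.12914694e-01, -3.43928925e-02,  1.32353770e+00,
        4.23052224e-06,  1.57081947e+00]), 'qd': array([-1.06019750e-03,  4.23093728e-05, -4.40922378e-04, -7.78536409e-04,
        1.10489329e-03,  5.85546395e-04]), 'tau': array([-9.67495907e-05, -6.85954571e+01,  4.87330985e+01,  1.32695688e-03,
       -2.87381613e-05, -2.64937069e-05]), 'tool_pos': array([ 0.18951319, -0.46266217,  0.23130132]), 'ee_rot': array([ 9.81169407e-01,  1.93149148e-01, -2.65303053e-06, -2.44255133e-05]), 'force': array([-0.45925547,  0.03284016, -0.46910156]), 'moment': array([ 0.00943694, -0.00620024, -0.04175388]), 'finger_force': 0.0, 'grip_width': 0.08523534791599716}
```

Run:
```python
import cv2
im=cv2.imread('pics/top0.png'); cv2.imwrite('pics/top0c.png',cv2.resize(im[110:300,150:480],(800,460),interpolation=cv2.INTER_CUBIC))
im=cv2.imread('pics/side0.png'); cv2.imwrite('pics/side0c.png',cv2.resize(im[120:380,190:450],(600,600),interpolation=cv2.INTER_CUBIC))
```

```text
(no output)
```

View pics/top0c.png

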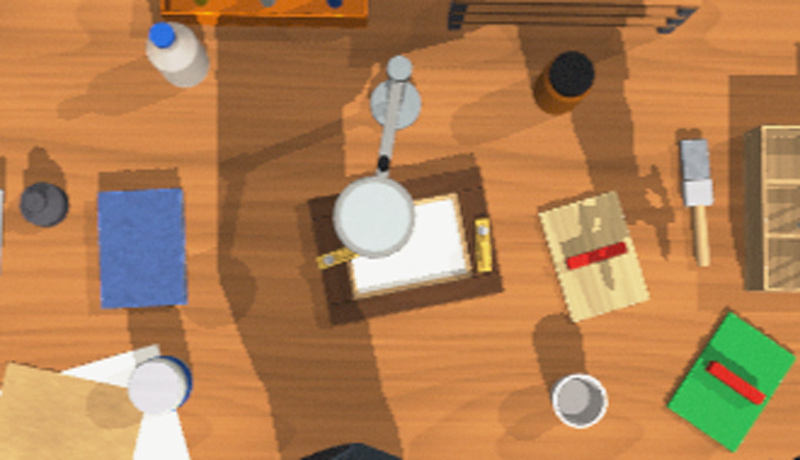

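View pics/side0c.png

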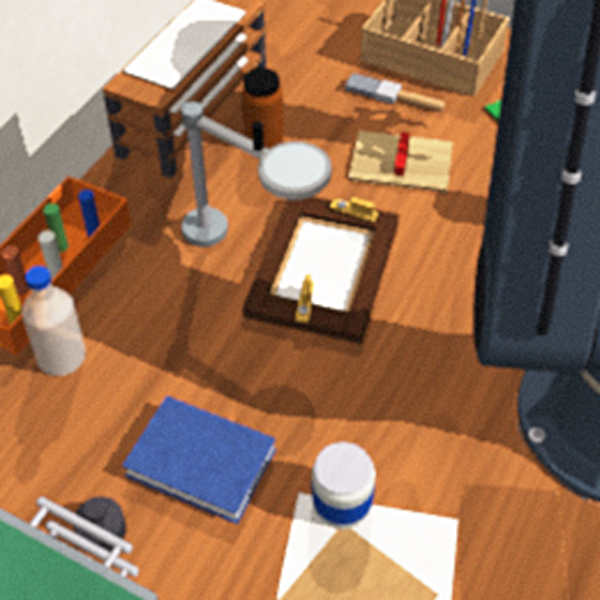

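Two things share the board's shape: the plywood-coloured one at top px (396,214) and the green one at (450,266). The plywood one fits the description. The left turnbutton at (290,213) points inwards, the right one at (350,211) lies along its rail, and the lamp head at (301,201) hangs over the frame. I'll confirm the board in a crop and measure the rest.

Run:
```python
from h import *
im=cv2.imread('pics/top0.png'); d=np.load('top0.npy')
cv2.imwrite('pics/bc.png',cv2.resize(im[180:300,365:485],(600,600),interpolation=cv2.INTER_CUBIC))
P=cloud('top',d); 
m=(P[...,2]>.23)&(P[...,2]<.32)&(P[...,0]>.4)&(P[...,0]<.8)&(abs(P[...,1])<.2)
q=P[m]; 
hd=m&(np.hypot(P[...,0]-.51,P[...,1]-.003)<.07); print('head',P[hd].mean(0),hd.sum())
h=m&(im.max(-1)<90); print('handle',P[h].mean(0),np.median(P[h],0),h.sum())
mm=m&(P[...,0]>.67); print('mast',P[mm].min(0),P[mm].max(0),mm.sum())
ar=m&(P[...,0]>.6)&(P[...,0]<.68)&(im.max(-1)>100); c=np.polyfit(P[ar][:,0],P[ar][:,1],1); print('arm line y=',c)
# board: pixels on the table 8..14mm
hsv=cv2.cvtColor(im,cv2.COLOR_BGR2HSV)
red=((hsv[...,0]<8)|(hsv[...,0]>172))&(hsv[...,1]>170)
v,u=np.indices(red.shape); b=red&(abs(u-396)<25)&(abs(v-214)<20)
pts=np.array([atz('top',(x,y),.034)[:2] for y,x in zip(*np.nonzero(b))]); r=cv2.minAreaRect((pts*1000).astype(np.float32)); print('batten',r,pts.mean(0))
z=P[...,2]; bb=(z>.005)&(z<.02)&(abs(P[...,0]-.485)<.13)&(abs(P[...,1]+.34)<.11)
r=cv2.minAreaRect((P[bb][:,:2]*1000).astype(np.float32)); print('board',r,np.median(z[bb]),bb.sum())
for p in ((.36,-.2),(.6,-.4)): 
    a=px('top',(*p,0)).astype(int); print('table z',np.median(z[a[1]-3:a[1]+4,a[0]-3:a[0]+4]))
```

```text
head [ 0.51656673 -0.00949162  0.25791549] 935
handle [ 0.58245713 -0.01837227  0.29334883] [ 0.57793118 -0.01816533  0.29909203] 24
mast [ 0.67008516 -0.05366291  0.24169948] [ 0.71795657 -0.02295466  0.27420109] 127
arm line y= [-0.15421553  0.07015866]
batten ((480.298095703125, -332.45855712890625), (16.74559211730957, 87.11487579345703), 18.988473892211914) [ 0.47962782 -0.33179284]
board ((485.0369567871094, -340.1322021484375), (218.755126953125, 259.5997619628906), 89.96127319335938) 0.009438848075510793 1513
table z -0.0015132218133438484
table z -0.0003927837650827282
```

View pics/bc.png

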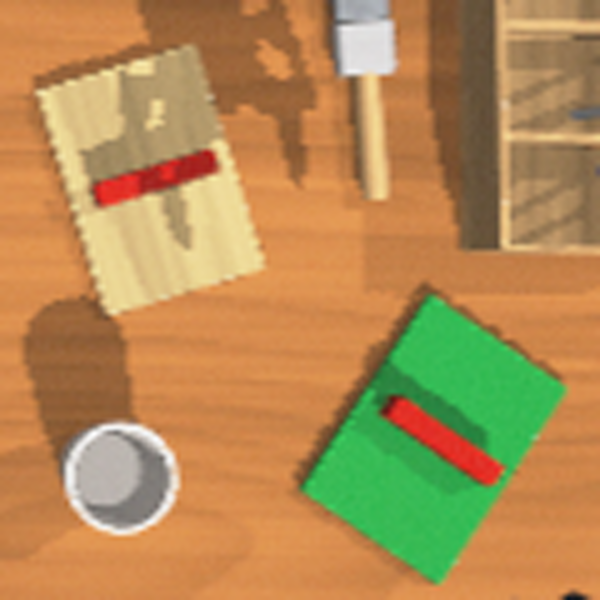

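The crop shows the pale plywood board with the red batten at top px (396,214). The green look-alike is at (450,266). Next comes a planner helper and the approach to the lamp handle.

```bash
cat > plan.py <<'E'
import sys, numpy as np
from bench import manip
from scipy.spatial.transform import Rotation as R
def plan(wps,p=None,psi=None):
    s=manip.state()
    if p is None:
        p=np.array(s['tool_pos']); yt=R.from_quat(s['ee_rot']).as_matrix()[:,1]; psi=np.arctan2(yt[1],yt[0])
        print('at',np.round(p,4),round(psi,3),'clock',round(s['clock'],2))
    for w in wps:
        d=np.array(w[:3])-p; a=w[3]-psi
        n=max(1,int(np.ceil(max(np.linalg.norm(d)/.119,abs(a)/.495))))
        for i in range(n):
            d=(np.array(w[:3])-p)/(n-i); a=(w[3]-psi)/(n-i)
            A=np.array([[-np.sin(psi),np.cos(psi),0],[np.cos(psi),np.sin(psi),0],[0,0,-1]])
            c=np.round(np.r_[A@d/.12,0,0,-a/.5],3)
            k=int(np.ceil(max(np.linalg.norm(d)/.05,abs(a)/.149)-.02)); print(list(map(float,c)),'rows',k)
            p=p+A.T@c[:3]*.12; psi-=c[5]*.5
        print('  -> ',np.round(p,4),round(psi,3))
if __name__=='__main__': plan([eval('('+a+')') for a in sys.argv[1:]])
E
python3 plan.py ".35,-.25,.34,-.2" ".582,-.018,.34,1.42" ".582,-.018,.272,1.42"
```

```text
at [ 0.1895 -0.4627  0.2313] -1.182 clock 1.7
[0.636, -0.378, -0.302, 0.0, 0.0, -0.655] rows 3
[0.724, -0.153, -0.302, 0.0, 0.0, -0.655] rows 3
[0.735, 0.089, -0.302, 0.0, 0.0, -0.654] rows 3
  ->  [ 0.35 -0.25  0.34] -0.2
[0.57, 0.378, 0.0, 0.0, 0.0, -0.81] rows 3
[0.375, 0.571, 0.0, 0.0, 0.0, -0.81] rows 3
[0.119, 0.673, 0.0, 0.0, 0.0, -0.81] rows 3
[-0.155, 0.666, 0.0, 0.0, 0.0, -0.81] rows 3
  ->  [ 0.582  -0.0179  0.34  ] 1.42
[-0.0, -0.0, 0.567, 0.0, 0.0, -0.0] rows 2
  ->  [ 0.582  -0.0179  0.272 ] 1.42
```

Call:
apply_moves(motion=[[[0.636, -0.378, -0.302, 0, 0, -0.655], [0.636, -0.378, -0.302, 0, 0, -0.655], [0.636, -0.378, -0.302, 0, 0, -0.655], [0.636, -0.378, -0.302, 0, 0, -0.655]]], fingers=0.45)

```text
clock: 2.1
tool_pos: [0.2435, -0.3915, 0.268]
ee_rot: [0.936, 0.351, 0.0, 0.001]
force: [-0.2, -0.5, 0.4]
grip_width: 0.038
finger_force: 0.0
```

Call:
apply_moves(motion=[[[0.724, -0.153, -0.302, 0, 0, -0.655], [0.724, -0.153, -0.302, 0, 0, -0.655], [0.724, -0.153, -0.302, 0, 0, -0.655], [0.724, -0.153, -0.302, 0, 0, -0.655]]])

```text
clock: 2.5
tool_pos: [0.2966, -0.3211, 0.3035]
ee_rot: [0.867, 0.498, -0.0, 0.0]
force: [-1.0, -0.4, -0.7]
grip_width: 0.0385
finger_force: 0.0
```

Call:
apply_moves(motion=[[[0.735, 0.089, -0.302, 0, 0, -0.654], [0.735, 0.089, -0.302, 0, 0, -0.654], [0.735, 0.089, -0.302, 0, 0, -0.654], [0.735, 0.089, -0.302, 0, 0, -0.654]]])

```text
clock: 2.9
tool_pos: [0.3499, -0.2506, 0.3394]
ee_rot: [0.775, 0.632, -0.0, -0.0]
force: [-0.8, -0.6, -0.4]
grip_width: 0.0379
finger_force: 0.0
```

Call:
apply_moves(motion=[[[0.57, 0.378, 0, 0, 0, -0.81], [0.57, 0.378, 0, 0, 0, -0.81], [0.57, 0.378, 0, 0, 0, -0.81], [0.57, 0.378, 0, 0, 0, -0.81]]])

```text
clock: 3.3
tool_pos: [0.4076, -0.193, 0.3389]
ee_rot: [0.632, 0.775, -0.0, -0.001]
force: [-1.1, -0.4, 0.9]
grip_width: 0.0384
finger_force: 0.0
```

Call:
apply_moves(motion=[[[0.375, 0.571, 0, 0, 0, -0.81], [0.375, 0.571, 0, 0, 0, -0.81], [0.375, 0.571, 0, 0, 0, -0.81], [0.375, 0.571, 0, 0, 0, -0.81]]])

```text
clock: 3.7
tool_pos: [0.4657, -0.1351, 0.3392]
ee_rot: [0.464, 0.886, -0.0, -0.001]
force: [-0.3, -0.9, 0.1]
grip_width: 0.0387
finger_force: 0.0
```

Call:
apply_moves(motion=[[[0.119, 0.673, 0, 0, 0, -0.81], [0.119, 0.673, 0, 0, 0, -0.81], [0.119, 0.673, 0, 0, 0, -0.81], [0.119, 0.673, 0, 0, 0, -0.81]]])

```text
clock: 4.1
tool_pos: [0.5238, -0.0772, 0.3395]
ee_rot: [0.277, 0.961, -0.0, -0.0]
force: [-0.1, -0.6, -0.7]
grip_width: 0.0384
finger_force: 0.0
```

Call:
apply_moves(motion=[[[-0.155, 0.666, 0, 0, 0, -0.81], [-0.155, 0.666, 0, 0, 0, -0.81], [-0.155, 0.666, 0, 0, 0, -0.81], [-0.155, 0.666, 0, 0, 0, -0.81], [-0.155, 0.666, 0, 0, 0, -0.81]]])

```text
clock: 4.6
tool_pos: [0.5814, -0.0194, 0.3403]
ee_rot: [0.08, 0.997, -0.0, 0.0]
force: [-0.2, 0.5, 0.3]
grip_width: 0.0385
finger_force: 0.0
```

Run:
```python
from plan import *
w=[(.582,-.018,.272,1.42)]
for t in np.linspace(.15,1.5,6)[1:]: w.append((.706-.125*np.cos(t),-.036+.125*np.sin(t),.272,np.pi/2-t))
plan(w)
```

```text
at [ 0.5814 -0.0194  0.3403] 1.41 clock 4.6
[-0.003, 0.013, 0.569, 0.0, 0.0, -0.019] rows 2
  ->  [ 0.582 -0.018  0.272] 1.42
[-0.04, 0.284, 0.0, 0.0, 0.0, 0.538] rows 2
  ->  [0.5919 0.015  0.272 ] 1.151
[-0.038, 0.277, 0.0, 0.0, 0.0, 0.54] rows 2
  ->  [0.6096 0.0435 0.272 ] 0.881
[-0.037, 0.278, 0.0, 0.0, 0.0, 0.54] rows 2
  ->  [0.6343 0.0664 0.272 ] 0.611
[-0.038, 0.278, 0.0, 0.0, 0.0, 0.54] rows 2
  ->  [0.6642 0.0818 0.272 ] 0.341
[-0.038, 0.278, 0.0, 0.0, 0.0, 0.54] rows 2
  ->  [0.6972 0.0887 0.272 ] 0.071
```

Call:
apply_moves(motion=[[[0, 0, 0.3, 0, 0, 0], [0, 0.013, 0.5, 0, 0, -0.02], [0, 0.013, 0.57, 0, 0, -0.02], [0, 0.013, 0.57, 0, 0, -0.02]]])

```text
clock: 5.0
tool_pos: [0.5814, -0.0172, 0.2715]
ee_rot: [0.073, 0.997, -0.0, -0.001]
force: [-0.5, 0.6, 1.1]
grip_width: 0.0384
finger_force: 0.0
```

Call:
apply_moves(motion=[[[-0.01, 0.09, 0, 0, 0, 0.18], [-0.02, 0.18, 0, 0, 0, 0.36], [-0.04, 0.28, 0, 0, 0, 0.54], [-0.04, 0.28, 0, 0, 0, 0.54]]])

```text
clock: 5.4
tool_pos: [0.5923, 0.0167, 0.2731]
ee_rot: [0.205, 0.979, 0.0, 0.001]
force: [0.7, -0.8, 0.3]
grip_width: 0.0382
finger_force: 0.0
```

Call:
apply_moves(motion=[[[-0.01, 0.09, 0, 0, 0, 0.18], [-0.02, 0.18, 0, 0, 0, 0.36], [-0.04, 0.28, 0, 0, 0, 0.54], [-0.04, 0.28, 0, 0, 0, 0.54]]])

```text
clock: 5.8
tool_pos: [0.61, 0.0452, 0.2723]
ee_rot: [0.334, 0.943, 0.0, 0.0]
force: [0.1, -0.3, 0.5]
grip_width: 0.0383
finger_force: 0.0
```

Call:
apply_moves(motion=[[[-0.01, 0.09, 0, 0, 0, 0.18], [-0.02, 0.18, 0, 0, 0, 0.36], [-0.04, 0.28, 0, 0, 0, 0.54], [-0.04, 0.28, 0, 0, 0, 0.54]]])

```text
clock: 6.2
tool_pos: [0.6348, 0.0679, 0.2718]
ee_rot: [0.457, 0.89, 0.0, 0.0]
force: [-0.4, 0.1, 0.0]
grip_width: 0.0385
finger_force: 0.0
```

Call:
apply_moves(motion=[[[-0.01, 0.09, 0, 0, 0, 0.18], [-0.02, 0.18, 0, 0, 0, 0.36], [-0.04, 0.28, 0, 0, 0, 0.54], [-0.04, 0.28, 0, 0, 0, 0.54]]])

```text
clock: 6.6
tool_pos: [0.6648, 0.0833, 0.2715]
ee_rot: [0.572, 0.82, -0.0, -0.0]
force: [-0.5, 0.6, -0.5]
grip_width: 0.0382
finger_force: 0.0
```

Call:
apply_moves(motion=[[[-0.01, 0.09, 0, 0, 0, 0.18], [-0.02, 0.18, 0, 0, 0, 0.36], [-0.04, 0.28, 0, 0, 0, 0.54], [-0.04, 0.28, 0, 0, 0, 0.54], [-0.04, 0.28, 0, 0, 0, 0.54]]])

```text
clock: 7.1
tool_pos: [0.6974, 0.0902, 0.2718]
ee_rot: [0.676, 0.737, 0.0, 0.0]
force: [0.8, 0.5, 0.5]
grip_width: 0.0386
finger_force: 0.0
```

Run:
```python
from h import *
import plan
for c in ('side','top'):
    im,d=manip.camera(c); print(c,[(n,[(round(q['p'],2),np.round(atz(c,q['point'],z),3)) for q in manip.landmark_of(c,n)[:2]]) for n,z in (('lamp_head',.25),('lamp_grip',.284))])
cv2.imwrite('pics/t1.png',cv2.resize(im[110:300,200:430],(800,660))[:600]); np.save('t1.npy',d); cv2.imwrite('t1raw.png',im)
plan.plan([])
```

```text
side [('lamp_head', [(0.96, array([0.693, 0.162, 0.25 ]))]), ('lamp_grip', [(0.87, array([0.684, 0.085, 0.284]))])]
top [('lamp_head', []), ('lamp_grip', [])]
at [0.6974 0.0907 0.2721] 0.081 clock 7.4
```

View pics/t1.png

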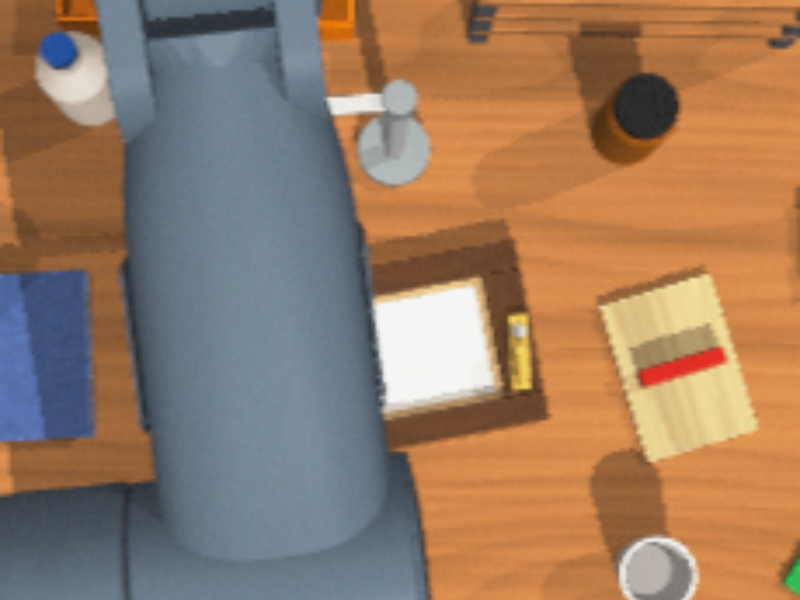

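The lamp has swung aside: in the top view its arm now points left from the mast at px (315,141). I'll lift off, retract and measure the frame unobstructed.

```bash
python3 plan.py ".697,.09,.345,.081" ".31,-.02,.345,.155"
```

```text
at [0.6974 0.0907 0.2721] 0.081 clock 7.4
[-0.006, -0.004, -0.608, 0.0, 0.0, 0.001] rows 2
  ->  [0.697 0.09  0.345] 0.081
[-0.163, -0.822, 0.0, 0.0, 0.0, -0.037] rows 2
[-0.148, -0.825, 0.0, 0.0, 0.0, -0.037] rows 2
[-0.133, -0.828, 0.0, 0.0, 0.0, -0.037] rows 2
[-0.117, -0.83, 0.0, 0.0, 0.0, -0.037] rows 2
  ->  [ 0.31  -0.02   0.345] 0.155
```

Call:
apply_moves(motion=[[[0, 0, -0.3, 0, 0, 0], [0, 0, -0.61, 0, 0, 0], [0, 0, -0.61, 0, 0, 0]]])

```text
clock: 7.7
tool_pos: [0.6911, 0.09, 0.3391]
ee_rot: [0.678, 0.735, 0.004, 0.004]
force: [-34.7, -4.5, 52.1]
grip_width: 0.0386
finger_force: 0.0
```

Call:
apply_moves(motion=[[[-0.16, -0.82, 0, 0, 0, -0.04], [-0.16, -0.82, 0, 0, 0, -0.04], [-0.16, -0.82, 0, 0, 0, -0.04]]])

```text
clock: 8.0
tool_pos: [0.6447, 0.0755, 0.3435]
ee_rot: [0.672, 0.741, 0.004, 0.003]
force: [1.6, 0.8, 1.1]
grip_width: 0.0384
finger_force: 0.0
```

Call:
apply_moves(motion=[[[-0.15, -0.82, 0, 0, 0, -0.04], [-0.15, -0.82, 0, 0, 0, -0.04], [-0.15, -0.82, 0, 0, 0, -0.04]]])

```text
clock: 8.3
tool_pos: [0.5465, 0.0477, 0.3436]
ee_rot: [0.665, 0.747, 0.004, 0.004]
force: [-0.3, 0.2, 0.8]
grip_width: 0.0382
finger_force: 0.0
```

Call:
apply_moves(motion=[[[-0.13, -0.83, 0, 0, 0, -0.04], [-0.13, -0.83, 0, 0, 0, -0.04], [-0.13, -0.83, 0, 0, 0, -0.04]]])

```text
clock: 8.6
tool_pos: [0.4462, 0.0202, 0.3427]
ee_rot: [0.657, 0.753, 0.004, 0.004]
force: [1.1, -0.3, -0.2]
grip_width: 0.0383
finger_force: 0.0
```

Call:
apply_moves(motion=[[[-0.12, -0.83, 0, 0, 0, -0.04], [-0.12, -0.83, 0, 0, 0, -0.04], [-0.12, -0.83, 0, 0, 0, -0.04]]])

```text
clock: 8.9
tool_pos: [0.3509, -0.0073, 0.3419]
ee_rot: [0.65, 0.76, 0.004, 0.004]
force: [2.6, -1.0, 0.9]
grip_width: 0.0386
finger_force: 0.0
```

```bash
cat > look.py <<'E'
from h import *
import plan,sys
name=sys.argv[1]
for c in ('side','top'):
    im,d=manip.camera(c); cv2.imwrite(f'{name}_{c}.png',im); np.save(f'{name}_{c}.npy',d)
    for n,z in [('frame',0),('board',0),('button_left_grip',.0435),('button_left_pivot',.024),('button_right_grip',.0435),('button_right_pivot',.024),('lamp_head',.25)]:
        print(c,n,[(round(q['p'],2),np.round(atz(c,q['point'],z),3)[:2]) for q in manip.landmark_of(c,n)[:2]])
plan.plan([])
E
cat > frame.py <<'E'
# fit white/pale inner opening & brass bars from the top picture
from h import *
import sys
name=sys.argv[1]; im=cv2.imread(name+'_top.png'); hsv=cv2.cvtColor(im,cv2.COLOR_BGR2HSV)
v,u=np.indices(im.shape[:2]); box=(abs(u-318)<55)&(abs(v-212)<45)
def rect(m,z,lab):
    n,l,s,_=cv2.connectedComponentsWithStats(m.astype(np.uint8)); 
    for i in sorted(range(1,n),key=lambda i:-s[i,4])[:3]:
        if s[i,4]<15: continue
        pts=np.array([atz('top',(x,y),z)[:2] for y,x in zip(*np.nonzero(l==i))]); r=cv2.minAreaRect((pts*1000).astype(np.float32))
        print(lab,s[i,4],np.round(pts.mean(0),4),[np.round(k,1) for k in r])
rect(box&(hsv[...,2]>200)&(hsv[...,1]<40),.004,'white')
rect(box&(hsv[...,2]<125)&(hsv[...,1]>60),.024,'dark')
rect(box&(abs(hsv[...,0].astype(int)-24)<6)&(hsv[...,1]>130)&(hsv[...,2]>120),.040,'brass')
E
python3 look.py a; python3 frame.py a; python3 -c "
import cv2;im=cv2.imread('a_top.png');cv2.imwrite('pics/a.png',cv2.resize(im[150:270,255:415],(800,600),interpolation=cv2.INTER_CUBIC))"
```

```text
side frame [(0.83, array([ 0.499, -0.053]))]
side board [(0.66, array([ 0.288, -0.525])), (0.63, array([ 0.48 , -0.316]))]
side button_left_grip [(0.47, array([0.49 , 0.031]))]
side button_left_pivot [(0.79, array([0.473, 0.058])), (0.25, array([ 0.462, -0.296]))]
side button_right_grip [(0.5, array([ 0.452, -0.163])), (0.28, array([ 0.255, -0.263]))]
side button_right_pivot [(0.68, array([ 0.564, -0.482])), (0.64, array([ 0.508, -0.148]))]
side lamp_head [(0.78, array([0.686, 0.166]))]
top frame [(0.65, array([ 0.476, -0.053]))]
top board [(0.64, array([ 0.481, -0.334]))]
top button_left_grip [(0.71, array([0.486, 0.326])), (0.46, array([0.478, 0.032]))]
top button_left_pivot [(0.57, array([0.467, 0.057])), (0.38, array([ 0.575, -0.483]))]
top button_right_grip [(0.5, array([ 0.478, -0.166]))]
top button_right_pivot [(0.56, array([ 0.506, -0.17 ])), (0.17, array([0.738, 0.28 ]))]
top lamp_head [(0.58, array([0.68 , 0.153]))]
at [ 0.3551 -0.0065  0.341 ] 0.156 clock 9.7
white 1319 [ 0.4926 -0.0563] [array([492., -54.]), array([110.4, 163.1]), np.float64(11.6)]
dark 1397 [ 0.5146 -0.0
[... 345 characters left out ...]
].astype(int)-24)<6)&(hsv[...,1]>130)&(hsv[...,2]>120),.040,'brass')
    ~~~~^^^^^^^^^^^^^^^^^^^^^^^^^^^^^^^^^^^^^^^^^^^^^^^^^^^^^^^^^^^^^^^^^^^^^^^^^^^^^^^^^^^^^^^
  File "frame.py", line 10, in rect
    pts=np.array([atz('top',(x,y),z)[:2] for y,x in zip(*np.nonzero(l==i))]); r=cv2.minAreaRect((pts*1000).astype(np.float32))
                  ~~~^^^^^^^^^^^^^^^
  File "h.py", line 8, in atz
    K,M,t=cal(c); r=M.T@np.linalg.solve(K,[p[0],p[1],1]); o=-M.T@t
          ~~~^^^
  File "h.py", line 5, in cal
    k=manip.calibration(c); K=np.array([[k['fx'],0,k['cx']],[0,k['fy'],k['cy']],[0,0,1]]); M=cv2.Rodrigues(np.array(k['rvec'],float))[0]
ValueError: time passes only in moves, steps and waits
```

View pics/a.png

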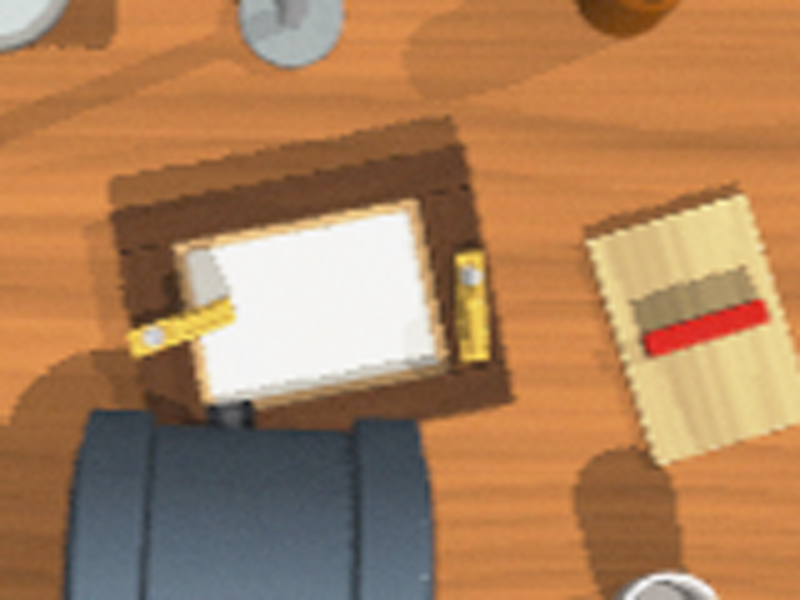

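The left turnbutton is at crop (185,325) and points in over the opening. The right one at (472,305) lies along its rail, and the frame interior shows clearly. I'll fit the frame and board more exactly by region matching.

```bash
python3 - <<'E'
s=open('h.py').read().replace("def cal(c)","from functools import lru_cache\n@lru_cache\ndef cal(c)").replace("K,M,t=cal(c); r=M.T@np","K,M,t=cal(c); r=M.T@np")
s+='''
def plane(c,z,shape=(400,640)):
    K,M,t=cal(c); v,u=np.indices(shape); r=np.stack([u,v,np.ones(shape)],-1)@np.linalg.inv(K).T@M; o=-M.T@t
    return (o+r*((z-o[2])/r[...,2])[...,None])[...,:2]
from scipy.optimize import minimize
def fitrect(c,inside,valid,z,size,x0,s=.0015):
    X=plane(c,z)[valid]; y=inside[valid].astype(float)
    def f(p):
        a=p[2]; d=X-p[:2]; lx=abs(d@[np.cos(a),np.sin(a)])-size[0]/2; ly=abs(d@[-np.sin(a),np.cos(a)])-size[1]/2
        q=1/(1+np.exp(np.clip(np.maximum(lx,ly)/s,-50,50))); return ((q-y)**2).sum()
    best=min((minimize(f,np.array(x0)+k,method='Nelder-Mead',options=dict(xatol=1e-5,fatol=1e-4,initial_simplex=None)) for k in ([0,0,0],[.004,.004,.05],[-.004,.003,-.05])),key=lambda r:r.fun)
    return np.round(best.x,4),round(best.fun,1)
'''
open('h.py','w').write(s)
p=open('plan.py').read()
p=p.replace("    for w in wps:","    R0=R.from_quat(s['ee_rot']); first=True\n    for w in wps:").replace("c=np.round(np.r_[A@d/.12,0,0,-a/.5],3)","""T=R.from_matrix(A.T) if not first else R0
            A=T.as_matrix().T; q=psi+a; G=R.from_matrix(np.array([[-np.sin(q),np.cos(q),0],[np.cos(q),np.sin(q),0],[0,0,-1]]).T)
            c=np.round(np.r_[A@d/.12,(T.inv()*G).as_rotvec()/.5],3); first=False""")
open('plan.py','w').write(p)
E
cat > fits.py <<'E'
from h import *
import sys
name=sys.argv[1]; im=cv2.imread(name+'_top.png'); hsv=cv2.cvtColor(im,cv2.COLOR_BGR2HSV).astype(int); H,S,V=[hsv[...,i] for i in range(3)]
brass=cv2.dilate(((abs(H-25)<5)&(S>140)&(V>150)).astype(np.uint8),np.ones((3,3)))>0
v,u=np.indices(H.shape)
grip=(v>226)&(u<303)&(u>270)|(v>229)&(u<345)
roi=(abs(u-318)<42)&(abs(v-212)<34)&~brass&~grip
print('white',fitrect('top',(S<60)&(V>100),roi,.012,(.112,.162),(.492,-.054,.19)))
print('opening',fitrect('top',(V>150)|(S<60)&(V>100),roi&(np.abs(plane('top',.012)-[.492,-.055]).max(-1)<.105),.014,(.128,.178),(.492,-.054,.19)))
roi=(abs(u-396)<30)&(abs(v-214)<36)
print('batten',fitrect('top',((H<7)|(H>173))&(S>150),roi,.034,(.09,.018),(.480,-.333,-1.24)))
ply=(H>18)&(H<32)|((H<7)|(H>173))&(S>150)
print('board',fitrect('top',ply,roi,.010,(.120,.170),(.482,-.334,-1.24)))
X=plane('top',.042)
for lab,c in (('L',(.47,.04)),('R',(.49,-.17))):
    m=(abs(H-25)<5)&(S>140)&(V>150)&(np.hypot(*(X-c).transpose(2,0,1))<.06); P=X[m]
    q=P-P.mean(0); e=np.linalg.svd(q)[2][0]; t=q@e; print('brass',lab,m.sum(),np.round(P.mean(0),4),'dir',round(np.arctan2(e[1],e[0]),3),np.round([t.min(),t.max()],3))
E
python3 fits.py a; sed -i 's/a_top/a_top/' frame.py
```

```text
white (array([ 0.4916, -0.0541,  0.2056]), np.float64(38.1))
opening (array([ 0.4918, -0.0544,  0.2004]), np.float64(94.6))
batten (array([ 0.4798, -0.3331, -1.2703]), np.float64(10.5))
board (array([ 0.4801, -0.3343, -1.2667]), np.float64(97.7))
brass L 79 [0.476  0.0339] dir -1.203 [-0.041  0.032]
brass R 62 [ 0.4864 -0.1679] dir -3.028 [-0.042  0.03 ]
```

Run:
```python
from plan import *
P=np.array([.4687,.0572]); w=[(.45,.02,.24,.368),(.4813,.0245,.13,.368),(.4813,.0245,.037,.368)]
for a in np.linspace(-1.203,.24,5)[1:]: w.append((*(P+.035*np.array([np.cos(a),np.sin(a)])),.037,a+np.pi/2))
plan(w)
```

```text
at [ 0.3551 -0.0065  0.341 ] 0.156 clock 9.7
[0.048, 0.403, 0.425, 0.021, 0.002, -0.212] rows 2
[0.004, 0.411, 0.421, 0.0, 0.0, -0.212] rows 2
  ->  [0.45 0.02 0.24] 0.368
[-0.059, 0.257, 0.916, 0.0, 0.0, -0.0] rows 3
  ->  [0.4813 0.0245 0.13  ] 0.368
[0.0, -0.0, 0.775, 0.0, 0.0, -0.0] rows 2
  ->  [0.4813 0.0245 0.037 ] 0.368
[0.019, 0.103, 0.0, 0.0, 0.0, -0.722] rows 3
  ->  [0.492  0.0311 0.037 ] 0.729
[0.019, 0.103, 0.0, 0.0, 0.0, -0.721] rows 3
  ->  [0.4997 0.041  0.037 ] 1.089
[0.019, 0.103, 0.0, 0.0, 0.0, -0.722] rows 3
  ->  [0.5034 0.053  0.037 ] 1.45
[0.019, 0.103, 0.0, 0.0, 0.0, -0.721] rows 3
  ->  [0.5027 0.0656 0.037 ] 1.811
```

Call:
apply_moves(motion=[[[0.05, 0.4, 0.42, 0.02, 0, -0.21], [0.05, 0.4, 0.42, 0.02, 0, -0.21], [0.05, 0.4, 0.42, 0.02, 0, -0.21]]], fingers=0.35)

```text
clock: 10.0
tool_pos: [0.4022, 0.0073, 0.289]
ee_rot: [0.609, 0.793, -0.001, -0.001]
force: [-1.0, -0.1, -0.4]
grip_width: 0.0301
finger_force: 0.0
```

Call:
apply_moves(motion=[[[0.0, 0.41, 0.42, 0, 0, -0.21], [0.0, 0.41, 0.42, 0, 0, -0.21], [0.0, 0.41, 0.42, 0, 0, -0.21]]])

```text
clock: 10.3
tool_pos: [0.4494, 0.0197, 0.2395]
ee_rot: [0.567, 0.824, -0.001, -0.001]
force: [0.2, 0.6, 0.3]
grip_width: 0.0298
finger_force: 0.0
```

Call:
apply_moves(motion=[[[-0.06, 0.26, 0.92, 0, 0, 0], [-0.06, 0.26, 0.92, 0, 0, 0], [-0.06, 0.26, 0.92, 0, 0, 0], [-0.06, 0.26, 0.92, 0, 0, 0]]])

```text
clock: 10.7
tool_pos: [0.4802, 0.0236, 0.1299]
ee_rot: [0.567, 0.824, -0.001, -0.0]
force: [-0.6, 0.5, 1.1]
grip_width: 0.0302
finger_force: 0.0
```

```bash
python3 plan.py ".4813,.0245,.037,.368"
```

```text
at [0.4802 0.0236 0.1299] 0.365 clock 10.7
[0.004, 0.013, 0.774, -0.004, 0.001, -0.006] rows 2
  ->  [0.4813 0.0245 0.037 ] 0.368
```

Call:
apply_moves(motion=[[[0, 0.01, 0.4, 0, 0, 0], [0, 0.01, 0.65, 0, 0, 0], [0, 0.01, 0.77, 0, 0, 0], [0, 0.01, 0.77, 0, 0, 0]]])

```text
clock: 11.1
tool_pos: [0.4821, 0.0241, 0.0387]
ee_rot: [0.567, 0.824, -0.0, 0.0]
force: [-0.5, 0.1, 0.6]
grip_width: 0.03
finger_force: 0.0
```

Call:
apply_moves(motion=[[[0, 0, 0, 0, 0, 0], [0, 0, 0, 0, 0, 0], [0, 0, 0, 0, 0, 0]]], fingers=0.2)

```text
clock: 11.4
tool_pos: [0.4836, 0.0243, 0.0394]
ee_rot: [0.567, 0.824, 0.001, 0.001]
force: [-0.3, 0.3, 0.5]
grip_width: 0.0168
finger_force: 0.0
```

Call:
apply_moves(motion=[[[0, 0.02, 0, 0, 0, -0.2], [0.01, 0.05, 0, 0, 0, -0.4], [0.02, 0.1, 0, 0, 0, -0.72], [0.02, 0.1, 0, 0, 0, -0.72]]])

```text
clock: 11.8
tool_pos: [0.4938, 0.0311, 0.0386]
ee_rot: [0.409, 0.913, 0.0, 0.001]
force: [-0.3, 0.2, -0.2]
grip_width: 0.017
finger_force: 0.0
```

Call:
apply_moves(motion=[[[0, 0.03, 0, 0, 0, -0.24], [0.01, 0.07, 0, 0, 0, -0.48], [0.02, 0.1, 0, 0, 0, -0.72], [0.02, 0.1, 0, 0, 0, -0.72]]])

```text
clock: 12.2
tool_pos: [0.5006, 0.0407, 0.0384]
ee_rot: [0.241, 0.971, -0.0, 0.001]
force: [-0.6, 0.2, 0.6]
grip_width: 0.017
finger_force: 0.0
```

Run:
```python
from plan import *
P=np.array([.4687,.0572]); plan([(*(P+.035*np.array([np.cos(a),np.sin(a)])),.037,a+np.pi/2) for a in (-.12,.22)])
```

```text
at [0.5006 0.0407 0.0384] 1.085 clock 12.2
[0.027, 0.101, 0.011, -0.0, 0.003, -0.733] rows 3
  ->  [0.5034 0.053  0.037 ] 1.451
[0.016, 0.098, 0.0, 0.0, 0.0, -0.68] rows 3
  ->  [0.5029 0.0649 0.037 ] 1.791
```

Call:
apply_moves(motion=[[[0.01, 0.03, 0, 0, 0, -0.24], [0.02, 0.07, 0.01, 0, 0, -0.48], [0.03, 0.1, 0.01, 0, 0, -0.73], [0.03, 0.1, 0.01, 0, 0, -0.73]]])

```text
clock: 12.6
tool_pos: [0.5028, 0.053, 0.037]
ee_rot: [0.062, 0.998, -0.0, 0.001]
force: [0.4, -0.1, -0.4]
grip_width: 0.017
finger_force: 0.0
```

Call:
apply_moves(motion=[[[0, 0.03, 0, 0, 0, -0.23], [0.01, 0.07, 0, 0, 0, -0.46], [0.02, 0.1, 0, 0, 0, -0.68], [0.02, 0.1, 0, 0, 0, -0.68]]])

```text
clock: 13.0
tool_pos: [0.5018, 0.0651, 0.0369]
ee_rot: [-0.107, 0.994, -0.0, 0.001]
force: [-0.3, 0.6, -0.1]
grip_width: 0.0172
finger_force: 0.0
```

Call:
apply_moves(motion=[[[0, 0, -0.3, 0, 0, 0], [0, 0, -0.7, 0, 0, 0], [0, 0, -1, 0, 0, 0], [0, 0, -1, 0, 0, 0]]])

```text
clock: 13.4
tool_pos: [0.5041, 0.0652, 0.1616]
ee_rot: [-0.105, 0.994, -0.0, 0.004]
force: [0.6, 0.0, 0.4]
grip_width: 0.0172
finger_force: 0.0
```

Run:
```python
from plan import *
plan([(.42,-.2,.2,1.0),(.4799,-.3335,.14,.3025)])
```

```text
at [0.5041 0.0652 0.1616] 1.782 clock 13.4
[0.382, -0.672, -0.109, -0.001, 0.016, 0.521] rows 2
[0.197, -0.747, -0.106, 0.0, 0.0, 0.521] rows 2
[-0.003, -0.773, -0.107, 0.0, 0.0, 0.521] rows 2
  ->  [ 0.42 -0.2   0.2 ] 1.0
[-0.511, -0.333, 0.25, 0.0, 0.0, 0.698] rows 3
[-0.593, -0.139, 0.25, 0.0, 0.0, 0.697] rows 3
  ->  [ 0.4799 -0.3335  0.14  ] 0.303
```

Call:
apply_moves(motion=[[[0.38, -0.67, -0.11, 0, 0.02, 0.52], [0.38, -0.67, -0.11, 0, 0.02, 0.52], [0.38, -0.67, -0.11, 0, 0.02, 0.52]]], fingers=0.5)

```text
clock: 13.7
tool_pos: [0.4735, -0.0269, 0.1705]
ee_rot: [0.028, 1.0, -0.001, -0.004]
force: [0.4, 0.9, 0.6]
grip_width: 0.0427
finger_force: 0.0
```

Call:
apply_moves(motion=[[[0.2, -0.75, -0.11, 0, 0, 0.52], [0.2, -0.75, -0.11, 0, 0, 0.52], [0.2, -0.75, -0.11, 0, 0, 0.52]]])

```text
clock: 14.0
tool_pos: [0.4461, -0.1158, 0.184]
ee_rot: [0.157, 0.988, -0.002, -0.004]
force: [1.4, -0.3, -0.3]
grip_width: 0.0428
finger_force: 0.0
```

Call:
apply_moves(motion=[[[0, -0.77, -0.11, 0, 0, 0.52], [0, -0.77, -0.11, 0, 0, 0.52], [0, -0.77, -0.11, 0, 0, 0.52]]])

```text
clock: 14.3
tool_pos: [0.4191, -0.2038, 0.1975]
ee_rot: [0.283, 0.959, -0.002, -0.004]
force: [0.5, -0.2, -0.2]
grip_width: 0.043
finger_force: 0.0
```

Call:
apply_moves(motion=[[[-0.51, -0.33, 0.25, 0, 0, 0.7], [-0.51, -0.33, 0.25, 0, 0, 0.7], [-0.51, -0.33, 0.25, 0, 0, 0.7], [-0.51, -0.33, 0.25, 0, 0, 0.7]]])

```text
clock: 14.7
tool_pos: [0.4505, -0.2662, 0.166]
ee_rot: [0.442, 0.897, -0.002, -0.005]
force: [-0.0, 0.2, 0.3]
grip_width: 0.0425
finger_force: 0.0
```

Call:
apply_moves(motion=[[[-0.59, -0.14, 0.25, 0, 0, 0.7], [-0.59, -0.14, 0.25, 0, 0, 0.7], [-0.59, -0.14, 0.25, 0, 0, 0.7], [-0.59, -0.14, 0.25, 0, 0, 0.7], [-0.59, -0.14, 0.25, 0, 0, 0.7]]])

```text
clock: 15.2
tool_pos: [0.4807, -0.332, 0.1371]
ee_rot: [0.588, 0.809, -0.003, -0.003]
force: [0.2, -0.6, -0.0]
grip_width: 0.0421
finger_force: 0.0
```

```bash
python3 look.py b | grep -v lamp; python3 fits.py b; python3 plan.py ".4799,-.3335,.014,.3025"; python3 -c "
import cv2;im=cv2.imread('b_side.png');cv2.imwrite('pics/b.png',cv2.resize(im[160:290,260:430],(785,600),interpolation=cv2.INTER_CUBIC))"
```

```text
side frame [(0.8, array([ 0.497, -0.046]))]
side board [(0.72, array([ 0.486, -0.327]))]
side button_left_grip [(0.54, array([0.493, 0.057]))]
side button_left_pivot [(0.59, array([0.464, 0.054]))]
side button_right_grip [(0.64, array([0.504, 0.052])), (0.63, array([ 0.471, -0.173]))]
side button_right_pivot [(0.88, array([ 0.514, -0.155]))]
top frame [(0.81, array([ 0.487, -0.045])), (0.67, array([ 0.723, -0.282]))]
top board [(0.7, array([ 0.306, -0.539])), (0.61, array([ 0.485, -0.341]))]
top button_left_grip [(0.46, array([0.5  , 0.063]))]
top button_left_pivot [(0.57, array([0.472, 0.055]))]
top button_right_grip [(0.56, array([ 0.475, -0.17 ]))]
top button_right_pivot [(0.84, array([ 0.508, -0.167]))]
at [ 0.4805 -0.3328  0.1368] 0.311 clock 16.0
white (array([ 0.4918, -0.0538,  0.2039]), np.float64(40.9))
opening (array([ 0.492 , -0.0537,  0.2039]), np.float64(149.5))
batten (array([ 0.4774, -0.3255, -1.2631]), np.float64(33.8))
board (array([ 0.4823, -0.3292, -1.2938]), np.float64(588.7))
brass L 84 [0.4927 0.058 ] dir -3.073 [-0.031  0.039]
brass R 67 [ 0.4883 -0.1674] dir -3.027 [-0.04   0.032]
at [ 0.4805 -0.3328  0.1368] 0.311 clock 16.0
[-0.003, 0.001, 0.512, -0.018, -0.003, 0.008] rows 2
[-0.002, -0.003, 0.511, 0.0, 0.0, 0.008] rows 2
  ->  [ 0.4799 -0.3335  0.0141] 0.303
```

View pics/b.png

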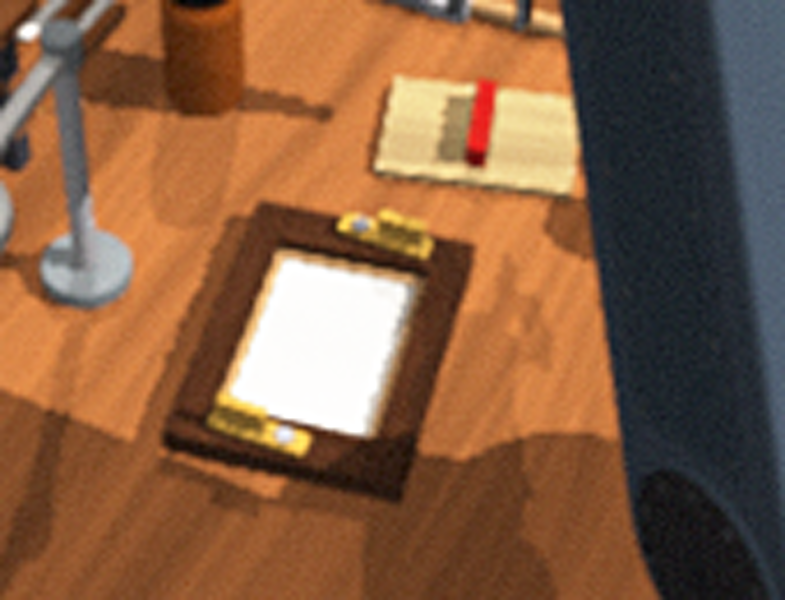

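The left button now lies along its rail (crop px (260,425)), about 1.44 rad, so it clears the opening. The board is untouched at (475,130).

Run:
```python
from h import *
print(px('side',(.48,-.333,.137)),px('top',(.48,-.333,.137)))
im=cv2.imread('b_top.png');cv2.imwrite('pics/b2.png',cv2.resize(im[150:300,300:480],(720,600)))
```

```text
[365.47440842 164.52238478] [402.03994123 213.84743167]
```

View pics/b2.png

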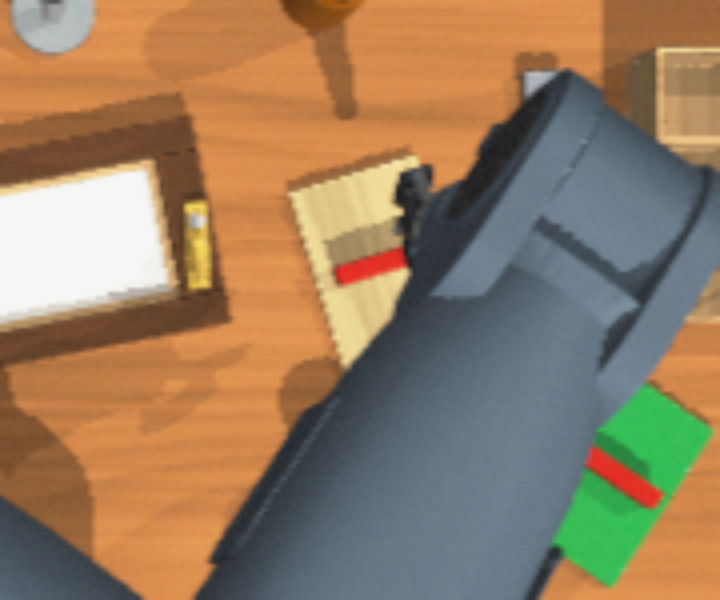

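The gripper is over the batten (b2 crop (410,220)). Descend and grip.

Call:
apply_moves(motion=[[[0, 0, 0.3, -0.02, 0, 0.01], [0, 0, 0.6, -0.02, 0, 0.02], [0, 0, 0.8, -0.02, 0, 0.02], [-0.01, 0, 0.92, -0.02, 0, 0.02], [-0.01, 0, 0.98, -0.02, 0, 0.02], [-0.01, 0, 0.98, -0.02, 0, 0.02]]])

```text
clock: 16.6
tool_pos: [0.4795, -0.3338, 0.0186]
ee_rot: [0.593, 0.805, 0.001, -0.001]
force: [0.1, 0.7, 0.1]
grip_width: 0.0431
finger_force: 0.0
```

```bash
python3 plan.py ".4799,-.3335,.014,.3025"
```

```text
at [ 0.4795 -0.3338  0.0186] 0.301 clock 16.6
[0.001, 0.004, 0.038, 0.0, -0.004, -0.004] rows 1
  ->  [ 0.4799 -0.3335  0.0141] 0.303
```

Call:
apply_moves(motion=[[[0, 0, 0.03, 0, 0, 0], [0, 0, 0.03, 0, 0, 0], [0, 0, 0.03, 0, 0, 0], [0, 0, 0.03, 0, 0, 0], [0, 0, 0.03, 0, 0, 0], [0, 0, 0.03, 0, 0, 0]]], fingers=0)

```text
clock: 17.2
tool_pos: [0.4802, -0.3343, 0.0163]
ee_rot: [0.593, 0.805, 0.001, 0.0]
force: [-0.6, 0.7, 6.8]
grip_width: 0.0167
finger_force: 60.0
```

Call:
apply_moves(motion=[[[0, 0, -0.1, 0, 0, 0], [0, 0, -0.3, 0, 0, 0], [0, 0, -0.6, 0, 0, 0], [0, 0, -0.9, 0, 0, 0], [0, 0, -0.9, 0, 0, 0]]])

```text
clock: 17.7
tool_pos: [0.4818, -0.3357, 0.1292]
ee_rot: [0.593, 0.805, 0.001, 0.003]
force: [0.4, -0.3, -2.1]
grip_width: 0.0166
finger_force: 59.1
```

Run:
```python
from plan import *
plan([(.45,-.2,.16,1.0),(.4918,-.0540,.13,.204+np.pi/2)])
print(manip.state()['joint_pos'],manip.state()['force'],manip.state()['moment'])
```

```text
at [ 0.4818 -0.3357  0.1292] 0.301 clock 17.7
[0.579, 0.041, -0.131, 0.009, 0.011, -0.699] rows 3
[0.53, 0.237, -0.128, 0.0, 0.0, -0.7] rows 3
  ->  [ 0.45   -0.1999  0.16  ] 1.0
[0.182, 0.606, 0.125, 0.0, 0.0, -0.775] rows 3
[-0.061, 0.629, 0.125, 0.0, 0.0, -0.774] rows 3
  ->  [ 0.4918 -0.0541  0.13  ] 1.775
[-0.60923006  0.4215944  -0.00559865  1.13666898  0.00148181  0.660835  ] [ 0.40709599 -0.26060561 -2.13442862] [-0.09342754 -0.08059562 -0.02480145]
```

Call:
apply_moves(motion=[[[0.2, 0.01, -0.04, 0, 0, -0.24], [0.4, 0.03, -0.08, 0, 0, -0.48], [0.58, 0.04, -0.13, 0.01, 0.01, -0.7], [0.58, 0.04, -0.13, 0.01, 0.01, -0.7]]])

```text
clock: 18.1
tool_pos: [0.4633, -0.2644, 0.14]
ee_rot: [0.442, 0.897, 0.0, -0.004]
force: [0.1, -0.7, -3.2]
grip_width: 0.0166
finger_force: 59.1
```

Call:
apply_moves(motion=[[[0.18, 0.08, -0.04, 0, 0, -0.24], [0.36, 0.16, -0.08, 0, 0, -0.48], [0.53, 0.24, -0.13, 0, 0, -0.7], [0.53, 0.24, -0.13, 0, 0, -0.7]]])

```text
clock: 18.5
tool_pos: [0.448, -0.1969, 0.1559]
ee_rot: [0.279, 0.96, 0.001, -0.003]
force: [0.6, 0.1, -2.9]
grip_width: 0.0163
finger_force: 59.1
```

Call:
apply_moves(motion=[[[0.06, 0.2, 0.04, 0, 0, -0.25], [0.12, 0.4, 0.08, 0, 0, -0.5], [0.18, 0.61, 0.13, 0, 0, -0.77], [0.18, 0.61, 0.13, 0, 0, -0.77]]])

```text
clock: 18.9
tool_pos: [0.4698, -0.1234, 0.1389]
ee_rot: [0.09, 0.996, 0.002, -0.004]
force: [0.9, -0.6, -2.2]
grip_width: 0.0166
finger_force: 59.4
```

Call:
apply_moves(motion=[[[-0.02, 0.2, 0.04, 0, 0, -0.25], [-0.04, 0.4, 0.08, 0, 0, -0.5], [-0.06, 0.63, 0.13, 0, 0, -0.77], [-0.06, 0.63, 0.13, 0, 0, -0.77], [-0.06, 0.63, 0.13, 0, 0, -0.77]]])

```text
clock: 19.4
tool_pos: [0.4905, -0.0524, 0.1241]
ee_rot: [-0.098, 0.995, 0.002, -0.003]
force: [-0.8, -0.6, -2.2]
grip_width: 0.0167
finger_force: 59.6
```

Run:
```python
from plan import *
plan([(.4918,-.0540,.06,.204+np.pi/2)])
s=manip.state(); print(s['joint_pos'],s['force'],s['grip_width'])
from h import *
im,d=manip.camera('side'); cv2.imwrite('c_side.png',im); np.save('c.npy',d)
cv2.imwrite('pics/c.png',cv2.resize(im[150:300,250:420],(680,600),interpolation=cv2.INTER_CUBIC))
P=cloud('side',d); hsv=cv2.cvtColor(im,cv2.COLOR_BGR2HSV).astype(int)
m=(hsv[...,0]>18)&(hsv[...,0]<32)&(P[...,2]>.08)&(P[...,2]<.16)&(abs(P[...,0]-.49)<.15)&(abs(P[...,1]+.05)<.15)
Q=P[m]; c=np.linalg.lstsq(np.c_[Q[:,:2]-[.492,-.054],np.ones(len(Q))],Q[:,2],rcond=None)[0]; print('plane',m.sum(),c,Q.min(0),Q.max(0))
r=cv2.minAreaRect((Q[:,:2]*1000).astype(np.float32)); print(r)
```

```text
at [ 0.4905 -0.0524  0.1241] 1.768 clock 19.4
[-0.012, -0.017, 0.534, 0.009, -0.012, -0.014] rows 2
  ->  [ 0.4918 -0.054   0.06  ] 1.775
[-0.10808714  0.2522654  -0.25972149  1.06582288  0.0024476  -0.30516234] [-0.76005118 -0.63055117 -2.23790475] 0.016682043015514687
plane 769 [-0.00448836  0.00111011  0.11650523] [ 0.41412488 -0.14823213  0.10572423] [0.56079333 0.04275407 0.12386573]
((487.3487548828125, -52.05876159667969), (119.69401550292969, 177.03823852539062), 11.401618003845215)
```

View pics/c.png

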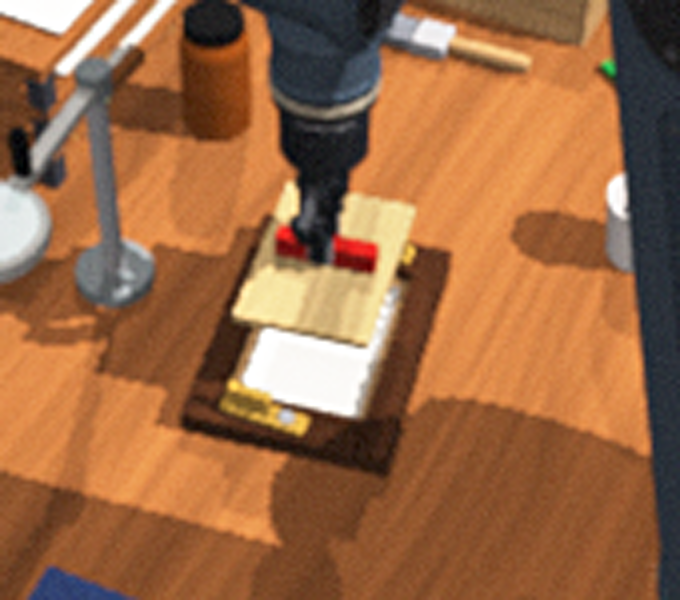

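The board is held level over the frame (crop (325,265)) with both buttons along their rails. A quick relative check of board against opening before lowering.

Run:
```python
from h import *
im,_=manip.camera('top'); cv2.imwrite('c_top.png',im)
x0=(.4905,-.0524,.2)
for c in ('side','top'):
    im=cv2.imread(f'c_{c}.png'); hsv=cv2.cvtColor(im,cv2.COLOR_BGR2HSV).astype(int); H,S,V=[hsv[...,i] for i in range(3)]
    ply=(H>18)&(H<32)&(S>60)&(S<150)&(V>120); red=((H<7)|(H>173))&(S>150)
    X=plane(c,.1175); d=X-x0[:2]; roi=np.abs(d).max(-1)<.13
    dark=(V<100)&(S>0)&(H>60)   # robot
    robot=cv2.dilate(((H>85)&(H<130)|(V<60)).astype(np.uint8),np.ones((5,5)))>0
    brass=cv2.dilate(((S>150)&(H>20)&(H<30)).astype(np.uint8),np.ones((3,3)))>0
    v=roi&~robot&~brass&~red
    print(c,(ply&v).sum(),fitrect(c,ply,v,.1175,(.12,.17),x0))
```

```text
side 720 (array([ 0.4861, -0.0531,  0.1854]), np.float64(114.9))
top 60 (array([ 0.4891, -0.0563,  0.2224]), np.float64(8.7))
```

Run:
```python
from h import *
for n in ('a','b'):
    im=cv2.imread(n+'_side.png'); hsv=cv2.cvtColor(im,cv2.COLOR_BGR2HSV).astype(int); H,S,V=[hsv[...,i] for i in range(3)]
    red=((H<7)|(H>173))&(S>150); ply=(H>18)&(H<32)&(V>90)|red
    X=plane('side',.01); d=X-[.48,-.334]; roi=np.abs(d).max(-1)<.12
    robot=cv2.dilate(((H>85)&(H<130)|(V<60)).astype(np.uint8),np.ones((5,5)))>0
    print(n,'board side',fitrect('side',ply,roi&~robot,.01,(.12,.17),(.48,-.334,-1.268)))
im=cv2.imread('b_side.png'); hsv=cv2.cvtColor(im,cv2.COLOR_BGR2HSV).astype(int); H,S,V=[hsv[...,i] for i in range(3)]
X=plane('side',.012); roi=np.abs(X-[.492,-.054]).max(-1)<.1
brass=cv2.dilate(((S>150)&(H>20)&(H<30)).astype(np.uint8),np.ones((5,5)))>0
l=(X-[.492,-.054])@np.array([[np.cos(.204),-np.sin(.204)],[np.sin(.204),np.cos(.204)]])
# drop near (+y,-x... hidden) edges: only judge far edges
for s in (.0015,.003): print('white side',fitrect('side',(S<60)&(V>130),roi&~brass,.012,(.112,.162),(.492,-.054,.204),s))
```

```text
a board side (array([ 0.4783, -0.3301, -1.2748]), np.float64(76.2))
b board side (array([ 0.477 , -0.3312, -1.2717]), np.float64(119.2))
white side (array([ 0.4905, -0.0507,  0.2032]), np.float64(21.9))
white side (array([ 0.4905, -0.0505,  0.2038]), np.float64(35.9))
```

```bash
python3 plan.py ".4932,-.0515,.05,1.775"
cat > rel.py <<'E'
from h import *
import plan
s=manip.state(); ztop=s['tool_pos'][2]-.0063
plan.plan([])
for c in ('side','top'):
    im,d=manip.camera(c); cv2.imwrite(f'r_{c}.png',im); hsv=cv2.cvtColor(im,cv2.COLOR_BGR2HSV).astype(int); H,S,V=[hsv[...,i] for i in range(3)]
    ply=(H>18)&(H<32)&(S>60)&(S<150)&(V>100); red=cv2.dilate((((H<7)|(H>173))&(S>150)).astype(np.uint8),np.ones((3,3)))>0
    X=plane(c,ztop); roi=np.abs(X-s['tool_pos'][:2]).max(-1)<.115
    robot=cv2.dilate(((H>85)&(H<130)|(V<50)&(H>40)).astype(np.uint8),np.ones((5,5)))>0
    brass=cv2.dilate(((S>150)&(H>20)&(H<30)).astype(np.uint8),np.ones((3,3)))>0
    v=roi&~robot&~brass&~red; o={'side':(.4905,-.0506,.2035),'top':(.4919,-.0539,.204)}[c]
    f,e=fitrect(c,ply,v,ztop,(.12,.17),(s['tool_pos'][0],s['tool_pos'][1],.2)); print(c,(ply&v).sum(),f,e,'need',np.round(np.array(o)-f,4))
    if c=='side':
        P=cloud(c,d); m=ply&v&(abs(P[...,2]-ztop)<.02)&(np.abs(P[...,:2]-s['tool_pos'][:2]).max(-1)<.1); Q=P[m]; print('plane',np.linalg.lstsq(np.c_[Q[:,:2]-s['tool_pos'][:2],np.ones(len(Q))],Q[:,2],rcond=None)[0],ztop)
E
```

```text
at [ 0.4904 -0.053   0.1244] 1.767 clock 19.5
[-0.029, 0.005, 0.619, 0.009, -0.011, -0.015] rows 2
  ->  [ 0.4932 -0.0514  0.0501] 1.775
```

Call:
apply_moves(motion=[[[-0.03, 0.005, 0.15, 0.01, -0.01, -0.015], [-0.03, 0.005, 0.3, 0.01, -0.01, -0.015], [-0.03, 0.005, 0.45, 0.01, -0.01, -0.015], [-0.03, 0.005, 0.56, 0.01, -0.01, -0.015], [-0.03, 0.005, 0.62, 0.01, -0.01, -0.015], [-0.03, 0.005, 0.62, 0.01, -0.01, -0.015]]])

```text
clock: 20.1
tool_pos: [0.4928, -0.0511, 0.0494]
ee_rot: [-0.103, 0.995, -0.0, -0.001]
force: [-0.5, -0.1, -1.9]
grip_width: 0.0164
finger_force: 59.6
```

```bash
python3 rel.py
```

```text
at [ 0.4928 -0.0511  0.0494] 1.776 clock 20.1
side 730 [ 0.4887 -0.0518  0.2079] 81.6 need [ 0.0018  0.0012 -0.0044]
plane [-0.00116248  0.00394992  0.04175618] 0.04310110570692633
top 41 [ 0.4909 -0.0544  0.22  ] 4.2 need [ 0.001   0.0005 -0.016 ]
```

Call:
apply_moves(motion=[[[-0.013, 0.008, 0, 0, 0, 0], [-0.013, 0.008, 0.04, 0, 0, 0], [-0.013, 0.008, 0.08, 0, 0, 0], [-0.013, 0.008, 0.12, 0, 0, 0], [-0.013, 0.008, 0.14, 0, 0, 0], [-0.013, 0.008, 0.15, 0, 0, 0], [-0.013, 0.008, 0.15, 0, 0, 0]]])

```text
clock: 20.9
tool_pos: [0.4945, -0.0491, 0.0317]
ee_rot: [-0.104, 0.995, -0.0, -0.0]
force: [-0.5, -1.2, -3.1]
grip_width: 0.0166
finger_force: 59.6
```

```bash
python3 rel.py; python3 -c "
from bench import manip;s=manip.state();print(s['force'],s['moment'])"
```

```text
at [ 0.4945 -0.0491  0.0317] 1.778 clock 20.9
side 696 [ 0.4905 -0.0501  0.2099] 78.3 need [ 0.     -0.0005 -0.0064]
plane [0.00360436 0.00366103 0.02413765] 0.025426656073652507
top 43 [ 0.4918 -0.052   0.2038] 5.9 need [ 0.0001 -0.0019  0.0002]
[ 0.22956583 -1.29615892 -3.07660268] [ 0.05251363 -0.01899227  0.00255242]
```

The board is inside the opening without contact, and alignment is within about 1 mm. Lowering the last few millimetres.

Call:
apply_moves(motion=[[[0, 0, 0.007, 0, 0, 0], [0, 0, 0.014, 0, 0, 0], [0, 0, 0.02, 0, 0, 0], [0, 0, 0.02, 0, 0, 0]]])

```text
clock: 21.4
tool_pos: [0.4946, -0.0492, 0.0294]
ee_rot: [-0.104, 0.995, -0.0, -0.0]
force: [0.5, -0.4, -2.6]
grip_width: 0.0163
finger_force: 59.6
```

Call:
apply_moves(motion=[[[0, 0, 0.005, 0, 0, 0], [0, 0, 0.01, 0, 0, 0], [0, 0, 0.01, 0, 0, 0]]])

```text
clock: 21.7
tool_pos: [0.4947, -0.0492, 0.0283]
ee_rot: [-0.104, 0.995, -0.0, -0.0]
force: [-0.9, -0.6, -2.1]
grip_width: 0.0166
finger_force: 59.7
```

Call:
apply_moves(motion=[[[0, 0, 0.005, 0, 0, 0], [0, 0, 0.01, 0, 0, 0], [0, 0, 0.01, 0, 0, 0]]])

```text
clock: 22.0
tool_pos: [0.4947, -0.0492, 0.0282]
ee_rot: [-0.104, 0.995, -0.0, 0.0]
force: [-9.4, -0.4, 24.2]
grip_width: 0.0165
finger_force: 63.2
```

Seated with 24 N of contact. Ease off slightly, then release.

Call:
apply_moves(motion=[[[0, 0, -0.007, 0, 0, 0], [0, 0, -0.007, 0, 0, 0]]])

```text
clock: 22.2
tool_pos: [0.4948, -0.0492, 0.0283]
ee_rot: [-0.104, 0.995, -0.0, 0.0]
force: [-3.1, 0.0, 8.9]
grip_width: 0.0168
finger_force: 61.3
```

Call:
apply_moves(motion=[[[0, 0, 0, 0, 0, 0], [0, 0, 0, 0, 0, 0], [0, 0, 0, 0, 0, 0], [0, 0, 0, 0, 0, 0]]], fingers=0.45)

```text
clock: 22.6
tool_pos: [0.4947, -0.0492, 0.0279]
ee_rot: [-0.104, 0.995, -0.0, -0.0]
force: [0.8, 0.4, -0.1]
grip_width: 0.0384
finger_force: 0.0
```

Call:
apply_moves(motion=[[[0, 0, -0.15, 0, 0, 0], [0, 0, -0.4, 0, 0, 0], [0, 0, -0.8, 0, 0, 0], [0, 0, -1, 0, 0, 0], [0, 0, -1, 0, 0, 0]]])

```text
clock: 23.1
tool_pos: [0.4966, -0.0493, 0.1514]
ee_rot: [-0.104, 0.995, -0.001, 0.003]
force: [0.2, -0.6, -0.6]
grip_width: 0.0382
finger_force: 0.0
```

Run:
```python
from h import *
import plan
plan.plan([])
im,d=manip.camera('side'); cv2.imwrite('d_side.png',im); hsv=cv2.cvtColor(im,cv2.COLOR_BGR2HSV).astype(int); H,S,V=[hsv[...,i] for i in range(3)]
ply=(H>18)&(H<32)&(S>60)&(S<150)&(V>100); P=cloud('side',d)
m=ply&(abs(P[...,2]-.022)<.015)&(np.abs(P[...,:2]-[.492,-.053]).max(-1)<.1); Q=P[m]
print(m.sum(),np.linalg.lstsq(np.c_[Q[:,:2]-[.492,-.053],np.ones(len(Q))],Q[:,2],rcond=None)[0])
l=(Q[:,:2]-[.492,-.053])@np.array([[np.cos(.204),-np.sin(.204)],[np.sin(.204),np.cos(.204)]])
for k in ((l[:,0]>.03)&(l[:,1]>.03),(l[:,0]>.03)&(l[:,1]<-.03),(l[:,0]<-.03)&(l[:,1]>.03),(l[:,0]<-.03)&(l[:,1]<-.03)): print(k.sum(),np.median(Q[k,2]))
cv2.imwrite('pics/d.png',cv2.resize(im[170:290,260:400],(700,600),interpolation=cv2.INTER_CUBIC))
```

```text
at [ 0.4966 -0.0493  0.1514] 1.778 clock 23.1
898 [0.00467134 0.00658957 0.02096482]
94 0.021168257036979252
82 0.020810276385901078
106 0.020918486435328166
82 0.02039543442717286
```

View pics/d.png

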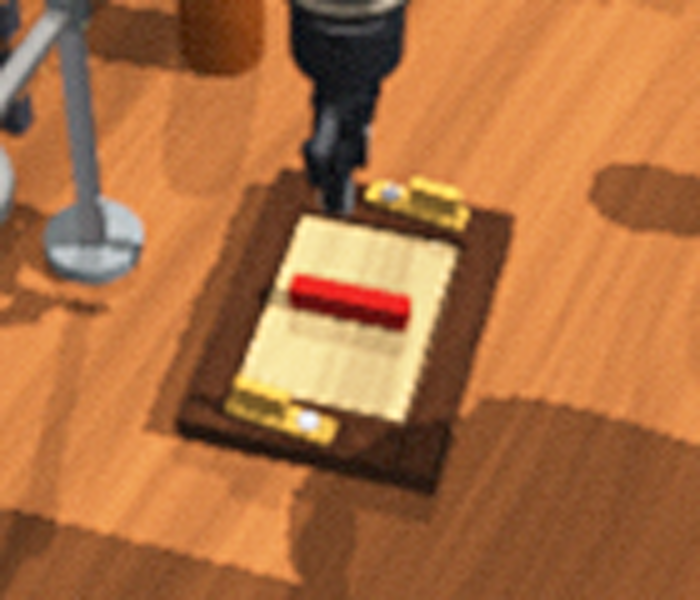

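The board lies flat in the frame (crop (350,315), corner heights 20–21 mm), batten up. Next is the right turnbutton.

Run:
```python
from plan import *
P=np.array([.5174,-.1621]); g=lambda a,z:(*(P+.035*np.array([np.cos(a),np.sin(a)])),z,a-np.pi/2)
plan([g(3.256,.14),g(3.256,.037)]+[g(a,.037) for a in np.linspace(3.256,1.776,5)[1:]])
```

```text
at [ 0.4957 -0.0493  0.1493] 1.778 clock 23.15
[0.307, -0.93, 0.078, -0.002, 0.005, 0.186] rows 3
  ->  [ 0.4827 -0.1661  0.1399] 1.685
[0.0, -0.0, 0.858, 0.0, 0.0, -0.0] rows 3
  ->  [ 0.4827 -0.1661  0.037 ] 1.685
[-0.019, 0.105, -0.0, 0.0, 0.0, 0.74] rows 3
  ->  [ 0.4835 -0.1533  0.037 ] 1.315
[-0.02, 0.106, -0.0, 0.0, 0.0, 0.74] rows 3
  ->  [ 0.489  -0.1416  0.037 ] 0.945
[-0.02, 0.105, -0.0, 0.0, 0.0, 0.74] rows 3
  ->  [ 0.4984 -0.1328  0.037 ] 0.575
[-0.019, 0.106, -0.0, 0.0, 0.0, 0.74] rows 3
  ->  [ 0.5103 -0.1278  0.037 ] 0.205
```

Call:
apply_moves(motion=[[[0.31, -0.93, 0.08, 0, 0, 0.19], [0.31, -0.93, 0.08, 0, 0, 0.19], [0.31, -0.93, 0.08, 0, 0, 0.19], [0.31, -0.93, 0.08, 0, 0, 0.19]]], fingers=0.35)

```text
clock: 23.55
tool_pos: [0.48, -0.168, 0.1367]
ee_rot: [-0.055, 0.999, 0.0, -0.001]
force: [-1.4, 0.4, -0.1]
grip_width: 0.0299
finger_force: 0.0
```

Call:
apply_moves(motion=[[[0, 0, 0.3, 0, 0, 0], [0, 0, 0.6, 0, 0, 0], [0, 0, 0.78, 0, 0, 0], [0, 0, 0.85, 0, 0, 0], [0, 0, 0.85, 0, 0, 0]]])

```text
clock: 24.05
tool_pos: [0.4804, -0.1652, 0.0353]
ee_rot: [-0.056, 0.998, 0.0, -0.001]
force: [-0.3, -0.5, 0.8]
grip_width: 0.03
finger_force: 0.0
```

Call:
apply_moves(motion=[[[0, 0, 0, 0, 0, 0], [0, 0, 0, 0, 0, 0], [0, 0, 0, 0, 0, 0]]], fingers=0.2)

```text
clock: 24.35
tool_pos: [0.4819, -0.1662, 0.0373]
ee_rot: [-0.056, 0.998, -0.0, 0.001]
force: [-0.3, 0.2, 0.7]
grip_width: 0.0173
finger_force: 0.0
```

Run:
```python
from plan import *
P=np.array([.5174,-.1621]); g=lambda a,z:(*(P+.035*np.array([np.cos(a),np.sin(a)])),z,a-np.pi/2)
plan([g(a,.037) for a in np.linspace(3.256,1.776,5)[1:]])
```

```text
at [ 0.4819 -0.1662  0.0373] 1.683 clock 24.35
[-0.026, 0.106, 0.003, -0.001, 0.003, 0.736] rows 3
  ->  [ 0.4836 -0.1532  0.0369] 1.315
[-0.02, 0.105, -0.0, 0.0, 0.0, 0.74] rows 3
  ->  [ 0.4891 -0.1416  0.0369] 0.945
[-0.019, 0.105, -0.0, 0.0, 0.0, 0.74] rows 3
  ->  [ 0.4983 -0.1327  0.0369] 0.575
[-0.02, 0.106, -0.0, 0.0, 0.0, 0.74] rows 3
  ->  [ 0.5103 -0.1278  0.0369] 0.205
```

Call:
apply_moves(motion=[[[0, 0.03, 0, 0, 0, 0.24], [-0.01, 0.07, 0, 0, 0, 0.48], [-0.02, 0.106, 0, 0, 0, 0.74], [-0.02, 0.106, 0, 0, 0, 0.74]]])

```text
clock: 24.75
tool_pos: [0.4826, -0.153, 0.0369]
ee_rot: [0.129, 0.992, -0.0, 0.0]
force: [-0.3, -0.1, -0.1]
grip_width: 0.0169
finger_force: 0.0
```

Call:
apply_moves(motion=[[[0, 0.03, 0, 0, 0, 0.24], [-0.01, 0.07, 0, 0, 0, 0.48], [-0.02, 0.105, 0, 0, 0, 0.74], [-0.02, 0.105, 0, 0, 0, 0.74]]])

```text
clock: 25.15
tool_pos: [0.4881, -0.1415, 0.0367]
ee_rot: [0.308, 0.951, -0.0, 0.0]
force: [-0.6, 0.5, -0.3]
grip_width: 0.017
finger_force: 0.0
```

Call:
apply_moves(motion=[[[0, 0.03, 0, 0, 0, 0.24], [-0.01, 0.07, 0, 0, 0, 0.48], [-0.02, 0.105, 0, 0, 0, 0.74], [-0.02, 0.105, 0, 0, 0, 0.74]]])

```text
clock: 25.55
tool_pos: [0.4973, -0.1328, 0.0365]
ee_rot: [0.477, 0.879, -0.0, 0.0]
force: [-0.6, 0.5, 0.5]
grip_width: 0.017
finger_force: 0.0
```

Call:
apply_moves(motion=[[[0, 0.03, 0, 0, 0, 0.24], [-0.01, 0.07, 0, 0, 0, 0.48], [-0.02, 0.105, 0, 0, 0, 0.74], [-0.02, 0.105, 0, 0, 0, 0.74], [-0.02, 0.105, 0, 0, 0, 0.74]]])

```text
clock: 26.05
tool_pos: [0.5087, -0.1281, 0.0364]
ee_rot: [0.628, 0.778, -0.0, -0.0]
force: [-1.0, 0.1, 0.1]
grip_width: 0.0169
finger_force: 0.0
```

```bash
python3 plan.py ".5103,-.1278,.037,.205"
```

```text
at [ 0.5087 -0.1281  0.0364] 0.212 clock 26.05
[-0.0, 0.013, -0.005, -0.001, 0.0, 0.013] rows 1
  ->  [ 0.5102 -0.1278  0.037 ] 0.205
```

Call:
apply_moves(motion=[[[0, 0.013, 0, 0, 0, 0.013], [0, 0.013, 0, 0, 0, 0.013]]])

```text
clock: 26.25
tool_pos: [0.5104, -0.1277, 0.0364]
ee_rot: [0.633, 0.774, -0.0, -0.0]
force: [-0.7, 0.2, 0.2]
grip_width: 0.0171
finger_force: 0.2
```

Call:
apply_moves(motion=[[[0, 0, 0, 0, 0, 0], [0, 0, 0, 0, 0, 0], [0, 0, 0, 0, 0, 0]]], fingers=0)

```text
clock: 26.55
tool_pos: [0.5088, -0.1277, 0.0363]
ee_rot: [0.634, 0.773, -0.001, -0.001]
force: [-13.1, -0.3, 12.8]
grip_width: 0.0089
finger_force: 57.6
```

```bash
python3 -c "
import plan;plan.plan([]);s=plan.manip.state();print(s['force'],s['moment'],s['grip_width'])"
```

```text
at [ 0.5088 -0.1277  0.0363] 0.198 clock 26.55
[-13.13723259  -0.28361759  12.80988242] [-0.18262482  2.61916117 -0.51023555] 0.008887310100406247
```

Call:
apply_moves(motion=[[[0, -0.013, 0, 0, 0, 0.01], [0, -0.013, 0, 0, 0, 0.01], [0, -0.013, 0, 0, 0, 0.01]]])

```text
clock: 26.85
tool_pos: [0.5082, -0.1279, 0.0364]
ee_rot: [0.636, 0.772, -0.0, -0.0]
force: [-7.7, 1.9, 7.6]
grip_width: 0.0088
finger_force: 58.6
```

Call:
apply_moves(motion=[[[0, 0, 0, 0, 0, 0], [0, 0, 0, 0, 0, 0], [0, 0, 0, 0, 0, 0]]], fingers=0.25)

```text
clock: 27.15
tool_pos: [0.5091, -0.1279, 0.0364]
ee_rot: [0.636, 0.772, -0.0, 0.0]
force: [0.2, 0.7, -0.4]
grip_width: 0.0211
finger_force: 0.0
```

Call:
apply_moves(motion=[[[0, 0, -0.2, 0, 0, 0], [0, 0, -0.5, 0, 0, 0], [0, 0, -0.8, 0, 0, 0], [0, 0, -0.8, 0, 0, 0]]], fingers=0.35)

```text
clock: 27.55
tool_pos: [0.5114, -0.1285, 0.1368]
ee_rot: [0.636, 0.772, 0.001, 0.003]
force: [0.4, -0.3, -0.1]
grip_width: 0.0298
finger_force: 0.0
```

Run:
```python
from plan import *
P=np.array([.4705,.0608]); g=lambda a,z:(*(P+.035*np.array([np.cos(a),np.sin(a)])),z,a+np.pi/2)
plan([g(.069,.14),g(.069,.037)])
```

```text
at [ 0.5114 -0.1285  0.1368] 0.192 clock 27.55
[0.526, 0.085, -0.01, 0.01, 0.009, -0.965] rows 4
[0.426, 0.32, -0.009, 0.0, 0.0, -0.965] rows 4
[0.229, 0.481, -0.009, 0.0, 0.0, -0.965] rows 4
  ->  [0.5055 0.0632 0.14  ] 1.64
[0.0, -0.0, 0.859, 0.0, 0.0, -0.0] rows 3
  ->  [0.5055 0.0632 0.037 ] 1.64
```

Call:
apply_moves(motion=[[[0.53, 0.085, -0.01, 0.01, 0.01, -0.965], [0.53, 0.085, -0.01, 0.01, 0.01, -0.965], [0.53, 0.085, -0.01, 0.01, 0.01, -0.965], [0.53, 0.085, -0.01, 0.01, 0.01, -0.965], [0.53, 0.085, -0.01, 0.01, 0.01, -0.965]]])

```text
clock: 28.05
tool_pos: [0.5068, -0.0633, 0.1331]
ee_rot: [0.433, 0.901, -0.001, -0.004]
force: [0.1, 0.8, -0.5]
grip_width: 0.03
finger_force: 0.0
```

Call:
apply_moves(motion=[[[0.43, 0.32, -0.01, 0, 0, -0.965], [0.43, 0.32, -0.01, 0, 0, -0.965], [0.43, 0.32, -0.01, 0, 0, -0.965], [0.43, 0.32, -0.01, 0, 0, -0.965], [0.43, 0.32, -0.01, 0, 0, -0.965]]])

```text
clock: 28.55
tool_pos: [0.5046, 0.0008, 0.1346]
ee_rot: [0.206, 0.979, 0.0, -0.004]
force: [0.8, -0.6, 0.4]
grip_width: 0.0299
finger_force: 0.0
```

Call:
apply_moves(motion=[[[0.23, 0.48, -0.01, 0, 0, -0.965], [0.23, 0.48, -0.01, 0, 0, -0.965], [0.23, 0.48, -0.01, 0, 0, -0.965], [0.23, 0.48, -0.01, 0, 0, -0.965], [0.23, 0.48, -0.01, 0, 0, -0.965], [0.23, 0.48, -0.01, 0, 0, -0.965]]])

```text
clock: 29.15
tool_pos: [0.5026, 0.0644, 0.1361]
ee_rot: [-0.033, 0.999, 0.001, -0.003]
force: [-0.7, 0.9, -0.0]
grip_width: 0.03
finger_force: 0.0
```

```bash
python3 look.py e | grep -E "button|at"
python3 - <<'E'
from plan import *
P=np.array([.4705,.0608]); g=lambda a,z:(*(P+.035*np.array([np.cos(a),np.sin(a)])),z,a+np.pi/2)
plan([g(.069,.037)]+[g(a,.037) for a in np.linspace(.069,-1.366,5)[1:]])
E
```

```text
side button_left_grip [(0.44, array([0.497, 0.062]))]
side button_left_pivot [(0.69, array([0.473, 0.058])), (0.58, array([ 0.263, -0.3  ]))]
side button_right_grip []
side button_right_pivot [(0.84, array([ 0.509, -0.163]))]
top button_left_grip [(0.18, array([ 0.496, -0.159]))]
top button_left_pivot []
top button_right_grip [(0.47, array([ 0.515, -0.138]))]
top button_right_pivot [(0.85, array([ 0.507, -0.162]))]
at [0.5025 0.0646 0.1362] 1.639 clock 29.95
at [0.5025 0.0646 0.1362] 1.639 clock 29.95
[-0.029, -0.015, 0.827, 0.005, -0.013, -0.001] rows 2
  ->  [0.5055 0.0632 0.037 ] 1.64
[0.019, -0.103, -0.0, 0.0, 0.0, 0.717] rows 3
  ->  [0.504  0.0508 0.037 ] 1.281
[0.019, -0.102, -0.0, 0.0, 0.0, 0.718] rows 3
  ->  [0.4983 0.0397 0.037 ] 0.922
[0.018, -0.102, -0.0, 0.0, 0.0, 0.717] rows 3
  ->  [0.4892 0.0312 0.037 ] 0.564
[0.019, -0.103, -0.0, 0.0, 0.0, 0.718] rows 3
  ->  [0.4776 0.0265 0.037 ] 0.205
```

Call:
apply_moves(motion=[[[-0.03, -0.015, 0.3, 0, -0.01, 0], [-0.03, -0.015, 0.6, 0, -0.01, 0], [-0.03, -0.015, 0.77, 0, -0.01, 0], [-0.03, -0.015, 0.82, 0, -0.01, 0], [-0.03, -0.015, 0.82, 0, -0.01, 0]]])

```text
clock: 30.45
tool_pos: [0.5053, 0.0632, 0.0376]
ee_rot: [-0.034, 0.999, 0.001, -0.001]
force: [-0.2, -0.3, 1.0]
grip_width: 0.0297
finger_force: 0.0
```

Call:
apply_moves(motion=[[[0, 0, 0, 0, 0, 0], [0, 0, 0, 0, 0, 0], [0, 0, 0, 0, 0, 0]]], fingers=0.2)

```text
clock: 30.75
tool_pos: [0.5062, 0.0633, 0.0387]
ee_rot: [-0.034, 0.999, 0.001, -0.0]
force: [0.3, -0.1, 0.1]
grip_width: 0.0173
finger_force: 0.0
```

Run:
```python
from plan import *
P=np.array([.4705,.0608]); g=lambda a,z:(*(P+.035*np.array([np.cos(a),np.sin(a)])),z,a+np.pi/2)
plan([g(a,.037) for a in np.linspace(.069,-1.366,5)[1:]])
```

```text
at [0.5062 0.0633 0.0387] 1.639 clock 30.75
[0.025, -0.103, 0.014, 0.005, -0.001, 0.716] rows 3
  ->  [0.5041 0.0508 0.037 ] 1.281
[0.019, -0.102, 0.0, 0.0, 0.0, 0.718] rows 3
  ->  [0.4984 0.0397 0.037 ] 0.922
[0.018, -0.103, 0.0, 0.0, 0.0, 0.717] rows 3
  ->  [0.4892 0.0312 0.037 ] 0.564
[0.019, -0.102, 0.0, 0.0, 0.0, 0.718] rows 3
  ->  [0.4777 0.0266 0.037 ] 0.205
```

Call:
apply_moves(motion=[[[0, -0.03, 0, 0, 0, 0.24], [0.01, -0.07, 0.01, 0, 0, 0.48], [0.025, -0.103, 0.01, 0, 0, 0.72], [0.025, -0.103, 0.01, 0, 0, 0.72]]])

```text
clock: 31.15
tool_pos: [0.5037, 0.0505, 0.0371]
ee_rot: [0.146, 0.989, 0.001, -0.001]
force: [0.1, -0.0, -0.1]
grip_width: 0.0171
finger_force: 0.0
```

Call:
apply_moves(motion=[[[0, -0.03, 0, 0, 0, 0.24], [0.01, -0.07, 0, 0, 0, 0.48], [0.019, -0.102, 0, 0, 0, 0.72], [0.019, -0.102, 0, 0, 0, 0.72]]])

```text
clock: 31.55
tool_pos: [0.4979, 0.0396, 0.0369]
ee_rot: [0.32, 0.948, 0.001, -0.001]
force: [0.7, -0.1, -0.5]
grip_width: 0.0174
finger_force: 0.0
```

Call:
apply_moves(motion=[[[0, -0.03, 0, 0, 0, 0.24], [0.01, -0.07, 0, 0, 0, 0.48], [0.018, -0.103, 0, 0, 0, 0.72], [0.018, -0.103, 0, 0, 0, 0.72]]])

```text
clock: 31.95
tool_pos: [0.4886, 0.0312, 0.0368]
ee_rot: [0.483, 0.876, 0.001, -0.001]
force: [-0.5, 0.1, 0.1]
grip_width: 0.0171
finger_force: 0.0
```

Call:
apply_moves(motion=[[[0, -0.03, 0, 0, 0, 0.24], [0.01, -0.07, 0, 0, 0, 0.48], [0.019, -0.102, 0, 0, 0, 0.72], [0.019, -0.102, 0, 0, 0, 0.72], [0.019, -0.102, 0, 0, 0, 0.72]]])

```text
clock: 32.45
tool_pos: [0.4772, 0.0268, 0.0367]
ee_rot: [0.63, 0.776, 0.0, -0.001]
force: [0.7, 0.5, 0.2]
grip_width: 0.0172
finger_force: 0.0
```

```bash
python3 plan.py ".4772,.0266,.037,.205"
```

```text
at [0.4772 0.0268 0.0367] 0.207 clock 32.45
[-0.001, -0.0, -0.003, -0.002, -0.006, 0.004] rows 0
  ->  [0.4772 0.0266 0.037 ] 0.205
```

Call:
apply_moves(motion=[[[0, 0, 0, 0, 0, 0], [0, 0, 0, 0, 0, 0], [0, 0, 0, 0, 0, 0]]], fingers=0)

```text
clock: 32.75
tool_pos: [0.4764, 0.0264, 0.0367]
ee_rot: [0.631, 0.775, -0.0, -0.002]
force: [-7.1, -1.4, 11.2]
grip_width: 0.0083
finger_force: 58.1
```

Call:
apply_moves(motion=[[[0, 0, 0, 0, 0, 0], [0, 0, 0, 0, 0, 0], [0, 0, 0, 0, 0, 0]]], fingers=0.25)

```text
clock: 33.05
tool_pos: [0.4771, 0.0266, 0.0366]
ee_rot: [0.633, 0.774, 0.0, -0.001]
force: [0.3, -0.2, 0.2]
grip_width: 0.0216
finger_force: 0.0
```

Call:
apply_moves(motion=[[[0, 0, -0.2, 0, 0, 0], [0, 0, -0.5, 0, 0, 0], [0, 0, -1, 0, 0, 0], [0, 0, -1, 0, 0, 0]]], fingers=0.35)

```text
clock: 33.45
tool_pos: [0.4794, 0.0264, 0.1613]
ee_rot: [0.633, 0.774, 0.003, 0.001]
force: [1.5, 0.7, -0.5]
grip_width: 0.0299
finger_force: 0.0
```

```bash
python3 plan.py ".40,.0,.26,.205" ".31,-.03,.3,.205"
```

```text
at [0.4794 0.0264 0.1613] 0.2 clock 33.45
[-0.041, -0.344, -0.413, 0.01, -0.004, -0.005] rows 2
[-0.041, -0.346, -0.411, 0.0, 0.0, -0.004] rows 2
  ->  [4.0e-01 1.0e-04 2.6e-01] 0.205
[-0.093, -0.786, -0.333, 0.0, 0.0, -0.0] rows 3
  ->  [ 0.31 -0.03  0.3 ] 0.205
```

Call:
apply_moves(motion=[[[0, -0.3, -0.8, 0, 0, 0], [-0.04, -0.35, -0.8, 0, 0, 0], [-0.04, -0.35, -0.8, 0, 0, 0]]])

```text
clock: 33.75
tool_pos: [0.4375, 0.0126, 0.2573]
ee_rot: [0.633, 0.774, 0.002, 0.001]
force: [1.4, -0.2, -0.4]
grip_width: 0.0298
finger_force: 0.0
```

Call:
apply_moves(motion=[[[-0.1, -1, -0.5, 0, 0, 0], [-0.1, -1, -0.5, 0, 0, 0], [-0.1, -1, -0.5, 0, 0, 0], [-0.1, -1, -0.5, 0, 0, 0]]])

```text
clock: 34.15
tool_pos: [0.3204, -0.0233, 0.3145]
ee_rot: [0.633, 0.774, 0.001, -0.0]
force: [0.9, -0.4, 0.4]
grip_width: 0.03
finger_force: 0.0
```

```bash
python3 look.py f; python3 fits.py f | grep brass
python3 - <<'E'
from h import *
a=cv2.imread('f_top.png')[130:270,255:425]; cv2.imwrite('pics/f.png',cv2.resize(a,(728,600),interpolation=cv2.INTER_CUBIC))
# bystanders unchanged?
for n in ('book','jar','tin','bottle','cup','weight','brush'):
    print(n,[np.round(atz('top',q['point'],0)[:2],3) for q in manip.landmark_of('top',n)[:1]])
E
```

```text
side frame [(0.81, array([ 0.497, -0.053]))]
side board [(0.7, array([ 0.519, -0.177])), (0.66, array([ 0.498, -0.056]))]
side button_left_grip [(0.65, array([0.469, 0.019]))]
side button_left_pivot [(0.87, array([0.47 , 0.061])), (0.44, array([ 0.253, -0.286]))]
side button_right_grip [(0.65, array([ 0.84 , -0.208])), (0.6, array([ 0.507, -0.13 ]))]
side button_right_pivot [(0.98, array([ 0.51 , -0.144]))]
side lamp_head [(0.77, array([0.694, 0.166])), (0.51, array([ 0.219, -0.075]))]
top frame []
top board [(0.76, array([ 0.495, -0.052])), (0.7, array([ 0.291, -0.546]))]
top button_left_grip [(0.58, array([0.473, 0.032])), (0.24, array([0.465, 0.325]))]
top button_left_pivot [(0.68, array([0.47 , 0.062]))]
top button_right_grip [(0.41, array([ 0.509, -0.133]))]
top button_right_pivot [(0.98, array([ 0.508, -0.159]))]
top lamp_head [(0.71, array([0.689, 0.156]))]
at [ 0.322  -0.0226  0.3127] 0.199 clock 34.95
brass L 85 [0.4729 0.0325] dir 1.787 [-0.032  0.043]
brass R 77 [ 0.5086 -0.1407] dir -1.409 [-0.029  0.04 ]
book [array([0.478, 0.33 ])]
jar [array([ 0.721, -0.286])]
tin [array([0.288, 0.296])]
bottle [array([0.753, 0.283])]
cup [array([ 0.275, -0.298])]
weight [array([0.538, 0.482])]
brush [array([ 0.575, -0.484])]
```

View pics/f.png

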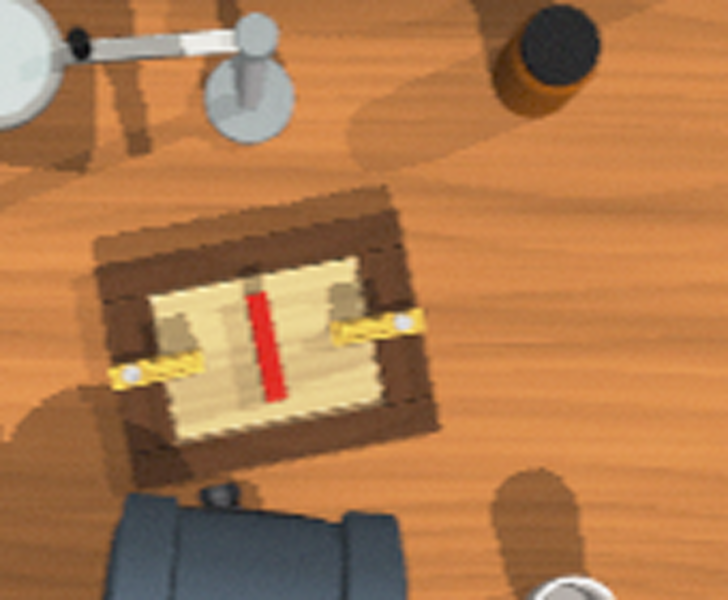

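The board lies in the frame at crop (265,350). Both turnbuttons point straight in (left +0.01 rad, right about −0.04 rad), the lamp is clear at the upper left, and the bystanders are unmoved. Handing in.

```bash
python3 -c "
from bench import manip; print(manip.job_done())"
```

```text
the job is handed in; nothing more can be done
None
```

I swung the magnifier clear of the frame, laid the plywood board flat on the ledge with its batten up, and turned both turnbuttons straight in over it (last measured within about 0.04 rad). The bystanders stayed in place, and the job was handed in at about 35 s on the robot's clock. One force spike of about 60 N, cause unconfirmed, showed at the wrist while lifting off the lamp handle, which is over the 40 N pressing limit if it was contact.

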